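# Trial-fit a new sanding bobbin on the doll maker's spindle sander

### The job

Try the new orange sanding bobbin in the spindle of the green bench sander: stand its tapered shank in the spindle and seat it with a gentle twisting push (never a hard shove, which bruises the spring-borne spindle) until the collar is fully home on the spindle nose, then let go of it. Then take the drift by its red handle, slide it through the slot in the spindle under the end of the shank and drive it in firmly but without ramming, only until the bobbin has broken loose from its seat. Leave the drift in the slot with the bobbin standing loose and upright on it, and disturb nothing else.

Things in the scene. Friction and masses are not known exactly. Their poses are not given: they have to be found in the camera images.
- sander: Green 130 mm square bearing base bolted to the bench, steel spindle nose (48 mm wide, top 125 mm up) standing on it; origin under its centre, z up, spindle locked. The drift slot runs right through the nose along y, open at both ends: 12 mm wide (x within 6), floor 40 mm and roof 70 mm above the bench. Black dust nozzle to 145 mm on the +x side, 70 mm high; switch box on the +y side, 26 mm high.
- spindle_mouth (a point): Centre of the mouth of the tapered bore in the nose's top face, 125 mm above the bench (moves with the spindle). Bore 31 mm wide at the mouth, tapering 4.6 degrees a side. The dry taper binds: pushed straight, even 15 N leaves it 2 mm short of home; while it is kept turning, a push of 6 to 8 N takes it home in 2 to 3 rad in all. Once seated it stays locked.
- spindle (a joint): How far the spindle is pushed down, in m: 0 at rest, held up by its bearing spring (6 N preload, then 5 N per mm, the bobbin's 4 N included; it stops dead at 5 mm). A push of 15 N sinks it 2.6 mm and harms it: never push that hard. It springs back up when let go.
- bobbin: New sanding bobbin, 0.4 kg, standing in one of two holes of a wooden rack (top 80 mm up; it hangs by its collar). Origin: tip of the shank, z up its axis. Stub 11 mm wide for 15 mm, taper 23 to 31 mm wide up to 70 mm, collar 48 mm wide from 72 to 80 mm, orange drum 38 mm wide from 80 to 144 mm (grip here), nut to 156 mm. The other bobbin is grey, drum 48 mm wide: leave it.
- bobbin_collar (a point): Centre of the underside of the bobbin's collar, 72 mm above the shank's tip. It stands about 5 mm above the mouth when the taper first touches, and at the mouth (within 1 mm) when home, with the shank's tip then 13 mm above the slot's floor. Lifted 6 mm or more from home, the taper is loose again.
- drift: Steel wedge key, 0.28 kg, 190 mm long, 10 mm thick, on edge in a kerfed wooden cradle (26 mm high, under x -45 to +75 mm), its underside 12 mm above the bench. Origin: mid-length of its straight underside; x to the tip, y across, z up. Height 10 mm at the tip, growing 0.16 mm per mm to 30 mm. Oiled slippery blade; red handle from x -95 to -45 mm, 30 mm high: grip it there.
- drift_tip (a point): Tip end of the drift on its underside, 95 mm from the origin along x; the last 12 mm narrow from 10 to 6 mm thick. Sliding on the slot's floor it meets the shank of a bobbin that is home when the tip is about 19 mm past the spindle's axis. Breaking loose takes up to about 25 N along the drift (over 35 N is ramming); it is loose with the tip 60 mm past, best left at 70 to 90 mm.
- worn_bobbin: Bystander: worn grey bobbin of the same make, drum 48 mm wide, in the rack's other hole. Origin: tip of its shank.
- doll_head: Bystander: bald resin doll head, 100 mm across, 104 mm high, standing on its neck at the robot's right. Origin under its centre.
- brush_cup: Bystander: grey cup of brushes, 74 mm wide, 200 mm high, at the left. Origin under its centre.
- sleeve_a: Bystander: empty orange abrasive sleeve, 41 mm wide, 58 mm high, standing right of the sander. Origin under its centre.
- sleeve_b: Bystander: empty brown abrasive sleeve, 51 mm wide, 58 mm high, beside the orange one. Origin under its centre.
- water_dish: Bystander: square clear case with a white round dish, 100 mm wide, 22 mm high, at the right. Origin under its centre.
There are look-alikes about, which are no part of the job. Leave any blue look-alike of the drift alone.

How it is judged:
By the outcome, as a careful person would: the job done as asked, in the order asked, and still so for the second after the job is handed in, with the robot touching nothing.
It also fails if it takes over 70 s, if anything falls off the work surface, if the arm or the gripper's body presses on something with over 40 N, if the wrist force passes 120 N, or if a joint passes its speed limit or range.

### The arm

A 6-joint arm with a two-finger parallel gripper is mounted at the origin on the work surface. World frame = base frame: x ahead of the robot, y to its left, z up, the work surface at z = 0. Lengths are in mm, angles in rad, forces in N, time in s.
With the tool pointing down it reaches from about 300 to 1000 mm from the base axis. Payload 5.1 kg.
Tool frame: the origin (TCP) lies between the finger pads; the fingertips stand 22 mm ahead of it and the grasp point (between the pads) lies 3 mm ahead of it (tips_ahead is the distance from the TCP to the fingertips, in mm); y points along the fingers, x is the direction in which the jaws open and shut, and the axes are right-handed (so a half turn about y gives the same grasp; the last joint's range is limited). The gripper opens to 95 mm and grips with 3 to 60 N. Pads are 20 mm wide; open, the fingers measure 119 mm over their backs; the gripper's body (75 mm by 180 mm) begins 59 mm behind the grasp point.
Start: joints at [1.13, 0.124, 1.65, -0, 1.367, -0.083], TCP at [227.659, 608.815, 198.456] pointing down, gripper open.
Joint ranges: [-2.61, 2.61], [-1.02, 2.33], [0.03, 2.71], [-1.35, 4.49], [0.32, 2.68], [-2.91, 2.91]. Speed limits (rad/s): [2.57, 2.57, 3.14, 3.14, 3.14, 3.14].

### API

Orientations are given as a unit quaternion [w, x, y, z].
In Python, from bench import read_state, read_camera, job_done, tips_ahead gives the robot as it stands.
- The arm moves only by the tool apply_moves, never from a script. Its argument "commands" is text: rows parted by semicolons, each of 5 numbers parted by spaces: the finger opening in cm, from 0 to 9.51, then the shift along the tool's x, y, z in cm, then the turn about the tool's y in degrees. In form: jaw dx dy dz turn; .... A call has 1 to 5 rows; each row shifts and turns the commanded pose from where the row before left it, along the tool's axes as they then stand; what a row does not reach is not made up. A row lasts 1/12 s, in which the tool goes at most 41.7 mm and 7.16 degrees, less where a joint would pass 70% of its speed; a pose out of reach is approached as far as the arm can. A call is refused whole if a number of a shift passes 4.17 or a number of a turn 7.16, either way. A call with a gripper value outside its range is refused whole. The fingers move at their own pace and stop on an object; the grip force is fixed at half the most. Time passes only in rows, so rows that do not move let the fingers close. It gives the time, the measured TCP pose, the force and the opening at its end, in the units of the state.
- read_state(): the state, without advancing time (a new reading comes with each control period).
- read_camera(name): name is "scene" or "top" or "wrist"; returns a dict with "color" (384x512x3 uint8, blue, green, red), "fx", "fy", "cx", "cy" (pixels), "k1" (the pictures are not rectified: a ray, as slopes to the right and down, at radius r is drawn at 1 + k1 r^2 times it, then the intrinsics apply), "xyz" and "orientation" of the camera in the world; the wrist camera has in their place "hand_eye" (4x4, takes a point from camera to tool coordinates, whose origin is the TCP and whose axes are the tool frame's). Camera axes: x right, y up, looking along -z (the intrinsics and any distortion apply to the point x, -y, -z); pixel columns grow to the right and rows downward; lengths in mm; the calibration is good to about 2 mm. A picture is of the moment at which its call begins: read the wrist's pose just before it. There is no depth.
- job_done(): hands the job in, once; it reports no verdict.
The state is a dict: "time": time; "joint_pos": joint angles; "joint_velocities": joint speeds; "tau": joint torques, N m; "tcp_pos": TCP position; "eef_rot": TCP orientation; "contact_force": force on the tool from outside, world axes, zero at the start; "moment": the same for the moment, N m; "gripper_width": finger opening in mm.
Only numpy, scipy, OpenCV 4.12 (cv2) and the standard library are available. Lean on these libraries where they do the work, as an engineer would, in place of code of your own. Each camera call takes 0.05 s, during which the arm holds its last target. There are 200 camera calls.

## Working session

There is one attempt and no reset: what is moved stays moved. The work goes in short steps, Python scripts to look and compute and a tool call to move; the robot and the scene stay as the last step left them, time stands still between calls to the robot, and variables do not carry over. Pictures are saved under pics/ and viewed, about 8 in all and at most 12, crops included, and the job is handed in when it is done.

Besides the shell and the picture viewer there is one more tool, called after "Request:" as a command line: name --argument value ..., lists and objects as JSON in quotes. apply_moves: Moves the arm, as the interface text tells. Its arguments: {"type":"object","properties":{"commands":{"type":"string"}},"required":["commands"]}

```bash
mkdir -p pics; ls
cat > h.py <<'E'
import numpy as np, cv2
from scipy.spatial.transform import Rotation as R
from bench import read_state, read_camera, job_done, tips_ahead
def rot(q): return R.from_quat([q[1],q[2],q[3],q[0]]).as_matrix()
def cam(name):
    s=read_state(); c=read_camera(name)
    if 'hand_eye' in c:
        H=np.array(c['hand_eye']); Rt=rot(s['eef_rot'])
        c['R']=Rt@H[:3,:3]; c['t']=Rt@H[:3,3]+np.array(s['tcp_pos'])
    else:
        c['R']=rot(c['orientation']); c['t']=np.array(c['xyz'])
    return c
def ray(c,u,v):
    x=(u-c['cx'])/c['fx']; y=(v-c['cy'])/c['fy']; a,b=x,y
    for _ in range(20):
        f=1+c['k1']*(a*a+b*b); a,b=x/f,y/f
    return c['R']@np.array([a,-b,-1.])
def onz(c,u,v,z):
    d=ray(c,u,v); return c['t']+d*(z-c['t'][2])/d[2]
def proj(c,p):
    q=c['R'].T@(np.array(p,float)-c['t']); a,b=q[0]/-q[2],-q[1]/-q[2]
    f=1+c['k1']*(a*a+b*b); return np.array([c['cx']+c['fx']*a*f,c['cy']+c['fy']*b*f])
def save(c,n,crop=None,k=1):
    im=c['color']
    if crop: im=im[crop[1]:crop[3],crop[0]:crop[2]]
    cv2.imwrite('pics/'+n,cv2.resize(im,None,fx=k,fy=k,interpolation=cv2.INTER_CUBIC))
E
python3 - <<'E'
from h import *
s=read_state(); print(s, tips_ahead)
for n in('scene','top'):
    c=cam(n); save(c,n+'0.png',k=1.56); print(n,c['t'],c['R'].round(3).tolist(),c['fx'],c['k1'])
    np.save(n+'0.npy',c,allow_pickle=True)
E
```

```text
pics
{'time': 0.0, 'joint_pos': array([ 1.13038736e+00,  1.24494655e-01,  1.65166602e+00,  1.49431881e-05,
        1.36751261e+00, -8.26139229e-02]), 'joint_velocities': array([ 0.00199925, -0.00073352, -0.00069554,  0.00185639,  0.00060235,
        0.00131226]), 'tau': array([ 4.39486157e-04, -4.17597592e+01, -3.59938753e+01,  7.74680008e-02,
        4.91856085e-02, -1.61397256e-04]), 'tcp_pos': array([227.37746498, 608.20849828, 197.19857696]), 'eef_rot': array([-0.58062942,  0.58135644,  0.40240719, -0.40368628]), 'contact_force': array([ 0.18493149, -0.1331406 ,  0.23413805]), 'moment': array([-0.03850009, -0.00776293,  0.03248112]), 'gripper_width': 95.07600437468288} 22.0
scene [ 990.94483782  496.59922581 1167.95471231] [[-0.797, -0.501, 0.337], [0.603, -0.66, 0.447], [-0.001, 0.56, 0.829]] 371.8285679321145 -0.00958846512211412
top [ 310.46375104  -99.55518666 1647.2851495 ] [[0.011, 0.987, -0.16], [-1.0, 0.011, 0.001], [0.003, 0.16, 0.987]] 484.379327071106 -0.01071946595954139
```

View pics/scene0.png

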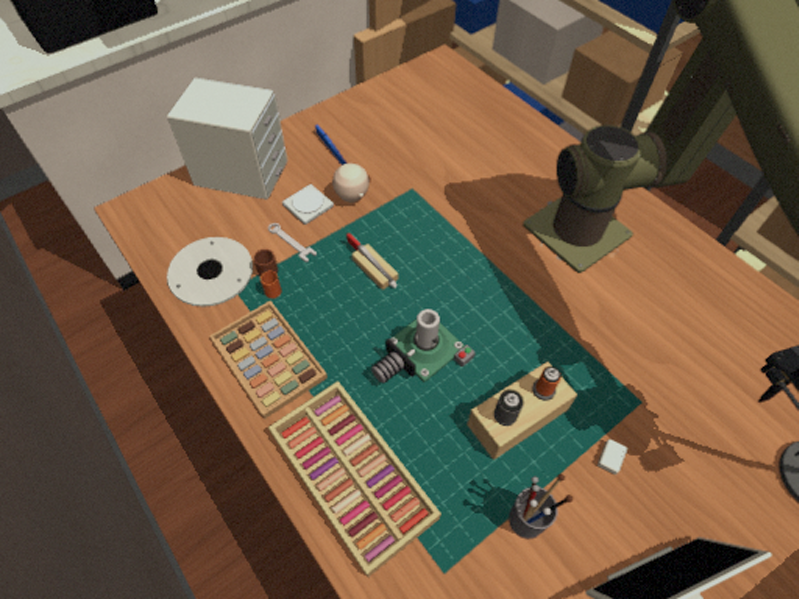

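View pics/top0.png

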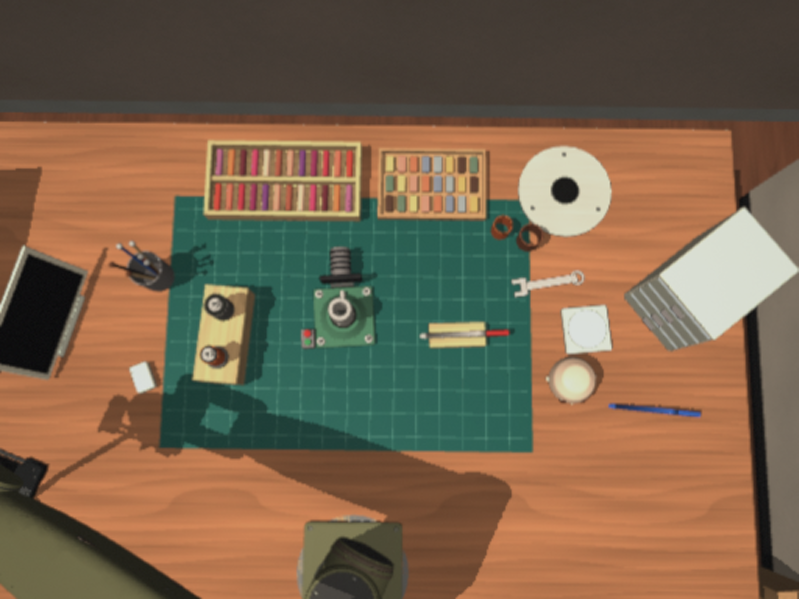

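```bash
python3 -c "
from h import *
s=read_state();print(rot(s['eef_rot']).round(3))"
```

```text
[[ 0.35  -0.001 -0.937]
 [ 0.937 -0.002  0.35 ]
 [-0.002 -1.     0.   ]]
```

Run:
```python
from h import *
c=np.load('top0.npy',allow_pickle=True).item(); k=799/512
for n,u,v,z in [('bob',214,355,164),('worn',218,305,164),('nose',341,310,125),('nozz',340,250,50),('sw',307,339,26),('tip',423,336,15),('hand',508,333,42),('rackA',200,286,80),('rackB',195,381,80),('baseL',317,296,20),('baseR',371,294,20),('doll',573,380,80),('sa',502,226,58),('sb',530,236,58)]:
    print(n,onz(c,u/k,v/k,z).round(0))
hsv=cv2.cvtColor(c['color'],cv2.COLOR_BGR2HSV)
save(c,'topcrop.png',(110,170,350,250),3.3)
```

```text
bob [434. 270. 164.]
worn [533. 268. 164.]
nose [532.  26. 125.]
nozz [674.  38.  50.]
sw [482. 106.  26.]
tip [ 493. -144.   15.]
hand [ 498. -325.   42.]
rackA [586. 328.  80.]
rackB [387. 328.  80.]
baseL [577.  88.  20.]
baseR [583. -30.  20.]
doll [ 397. -453.   80.]
sa [ 729. -312.   58.]
sb [ 707. -372.   58.]
```

View pics/topcrop.png

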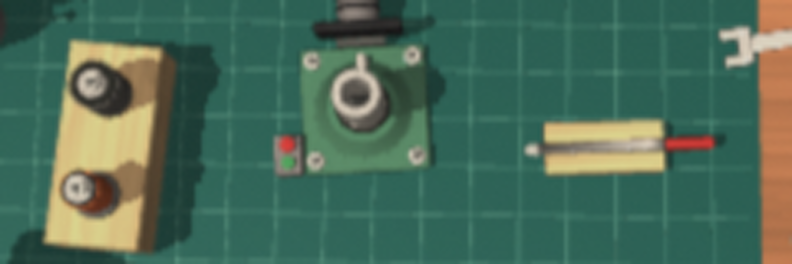

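```bash
cat >> h.py <<'E'
def plan(target,yaw=None,rows=None,step=38.,tstep=7.):
    """suggest equal-speed rows (cm, deg) from the measured pose"""
    s=read_state(); p=np.array(s['tcp_pos']); M=rot(s['eef_rot'])
    y0=np.degrees(np.arctan2(M[1,0],M[0,0])); d=np.array(target,float)-p
    dy=0 if yaw is None else (yaw-y0+180)%360-180
    n=rows or int(max(np.ceil(np.linalg.norm(d)/step),np.ceil(abs(dy)/tstep),1))
    out=[]
    for i in range(n):
        a=np.radians(y0+dy*i/n); tx=np.array([np.cos(a),np.sin(a),0]); ty=np.array([0,0,-1.]); tz=np.cross(tx,ty)
        out.append([(d@tx)/n/10,(d@ty)/n/10,(d@tz)/n/10,-dy/n])
    print('t %.2f pos'%s['time'],p.round(1),'yaw %.1f'%y0,'tilt',M[:,1].round(3),'F',np.round(s['contact_force'],1),'w %.1f'%s['gripper_width'],'q6 %.2f'%s['joint_pos'][5])
    print(n,'rows;',"; ".join(' '.join('%.2f'%v for v in r) for r in out))
E
python3 - <<'E'
from h import *
c=cam('wrist'); print(np.array(c['hand_eye']).round(3),c['fx'],c['k1'])
plan([434,270,290],90)
E
```

```text
[[ 1.00000e+00  1.00000e-03  0.00000e+00  4.56000e-01]
 [ 0.00000e+00  2.40000e-01 -9.71000e-01 -1.86373e+02]
 [-1.00000e-03  9.71000e-01  2.40000e-01  6.66620e+01]
 [ 0.00000e+00  0.00000e+00  0.00000e+00  1.00000e+00]] 273.27912736698727 -0.0634932460838669
t 0.15 pos [227.4 608.4 197.5] yaw 69.5 tilt [-0.001 -0.001 -1.   ] F [ 0.6  0.1 -0.2] w 95.1 q6 -0.08
11 rows; -2.22 -0.84 -2.84 -1.86; -2.31 -0.84 -2.76 -1.86; -2.40 -0.84 -2.69 -1.86; -2.49 -0.84 -2.61 -1.86; -2.57 -0.84 -2.52 -1.86; -2.65 -0.84 -2.44 -1.86; -2.73 -0.84 -2.35 -1.86; -2.81 -0.84 -2.26 -1.86; -2.88 -0.84 -2.17 -1.86; -2.95 -0.84 -2.07 -1.86; -3.01 -0.84 -1.98 -1.86
```

Request:
apply_moves --commands "9.5 -2.22 -1.2 -2.84 -1.86; 9.5 -2.31 -1.2 -2.76 -1.86; 9.5 -2.40 -1.2 -2.69 -1.86; 9.5 -2.49 -1.2 -2.61 -1.86; 9.5 -2.57 -1.2 -2.52 -1.86"

```text
time: 0.57
tcp_pos: [321.9, 453.5, 258.6]
eef_rot: [-0.546, 0.546, 0.449, -0.45]
contact_force: [0.4, 0.5, 0.0]
gripper_width: 94.8
```

Request:
apply_moves --commands "9.5 -2.65 -0.84 -2.44 -1.86; 9.5 -2.73 -0.84 -2.35 -1.86; 9.5 -2.81 -0.84 -2.26 -1.86; 9.5 -2.88 -0.84 -2.17 -1.86; 9.5 -2.95 -0.84 -2.07 -1.86"

```text
time: 0.98
tcp_pos: [415.8, 299.6, 300.6]
eef_rot: [0.508, -0.508, -0.492, 0.492]
contact_force: [0.0, -0.2, 1.1]
gripper_width: 94.6
```

Request:
apply_moves --commands "9.5 -3.01 -0.5 -1.98 -1.86; 9.5 0 0 0 0; 9.5 0 0 0 0"

```text
time: 1.23
tcp_pos: [434.9, 269.2, 305.6]
eef_rot: [0.501, -0.501, -0.499, 0.499]
contact_force: [-0.6, 0.0, -0.7]
gripper_width: 95.0
```

Run:
```python
from h import *
plan([434,270,290],90)
c=cam('wrist'); save(c,'w1.png',k=1.56); np.save('w1.npy',c,allow_pickle=True)
print(proj(c,[434,270,164]),proj(c,[434,270,88]))
```

```text
t 1.23 pos [434.9 269.2 305.6] yaw 89.7 tilt [ 0.  0. -1.] F [-0.6  0.  -0.7] w 95.0 q6 -1.12
1 rows; 0.07 1.56 0.09 -0.27
[250.69928411 178.70057341] [250.6287922  168.71286475]
```

View pics/w1.png

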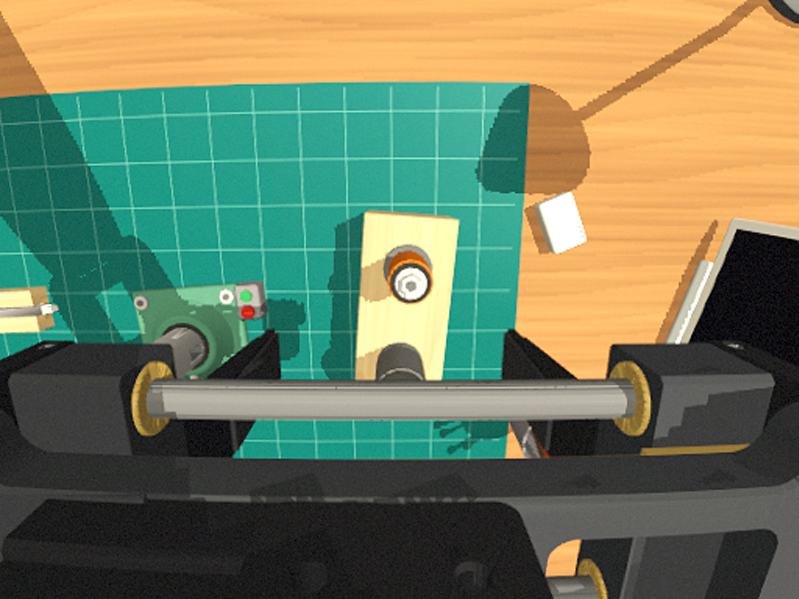

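Run:
```python
from h import *
c=np.load('w1.npy',allow_pickle=True).item()
def blob(c,m,box):
    k=np.zeros_like(m);k[box[1]:box[3],box[0]:box[2]]=m[box[1]:box[3],box[0]:box[2]]
    ys,xs=np.nonzero(k);return xs.mean(),ys.mean(),len(xs),(xs.min(),xs.max(),ys.min(),ys.max())
hsv=cv2.cvtColor(c['color'],cv2.COLOR_BGR2HSV)
m=((hsv[...,1]<60)&(hsv[...,2]>90)).astype(np.uint8)
b=blob(c,m,(245,165,285,200));print(b,onz(c,b[0],b[1],164))
o=((hsv[...,0]<12)&(hsv[...,1]>170)&(hsv[...,2]>80)).astype(np.uint8)
b=blob(c,o,(240,150,290,200));print(b)
print(onz(c,410/1.5605,285/1.5605,164))
t=np.load('top0.npy',allow_pickle=True).item()
h=cv2.cvtColor(t['color'],cv2.COLOR_BGR2HSV)
m=((h[...,1]<70)&(h[...,2]>110)).astype(np.uint8)
b=blob(t,m,(125,215,147,236));print(b,onz(t,b[0],b[1],164))
# rough nose mouth
b=blob(t,m,(205,185,235,210));print('nose',b,onz(t,b[0],b[1],125))
for u,v in[(363,212),(459,217),(137,293)]: print(onz(c,u/1.5605,v/1.5605,80))
```

```text
(np.float64(262.0660377358491), np.float64(179.88679245283018), 424, (np.int64(246), np.int64(276), np.int64(165), np.int64(194))) [435.5553131  283.90648753 164.        ]
(np.float64(256.44827586206895), np.float64(168.3793103448276), 29, (np.int64(249), np.int64(276), np.int64(161), np.int64(192)))
[438.99826961 284.74482735 164.        ]
(np.float64(132.32926829268294), np.float64(226.47560975609755), 82, (np.int64(125), np.int64(141), np.int64(215), np.int64(235))) [436.62750433 285.27646943 164.        ]
nose (np.float64(217.48743718592965), np.float64(195.60301507537687), 199, (np.int64(205), np.int64(234), np.int64(185), np.int64(208))) [541.277374    29.83501329 125.        ]
[385.85919932 243.55125705  80.        ]
[390.95968822 335.01425866  80.        ]
[463.53523541  11.69067453  80.        ]
```

Request:
apply_moves --commands "9.5 0.5 3 -0.1 0; 9.5 0.5 3 -0.1 0; 9.5 0.5 3 -0.1 0; 9.5 0 0 0 0"

```text
time: 1.62
tcp_pos: [432.6, 285.4, 207.5]
eef_rot: [0.501, -0.498, -0.496, 0.505]
contact_force: [-0.4, -1.6, -1.3]
gripper_width: 94.9
```

Run:
```python
from h import *
plan([438,284.5,123],90)
c=cam('wrist'); np.save('w2.npy',c,allow_pickle=True)
g=cv2.cvtColor(c['color'],cv2.COLOR_BGR2GRAY)
u,v=proj(c,[438,284.5,164]);print(u,v)
save(c,'w2.png',(int(u)-70,int(v)-60,int(u)+70,int(v)+45),5)
print(int(u)-70,int(v)-60)
```

```text
t 1.62 pos [432.6 285.4 207.5] yaw 90.1 tilt [-0.012 -0.006 -1.   ] F [-0.4 -1.6 -1.3] w 94.9 q6 -1.09
3 rows; -0.03 2.82 -0.18 0.04; -0.03 2.82 -0.18 0.04; -0.03 2.82 -0.18 0.04
249.30190938813018 208.23492552155298
179 148
```

View pics/w2.png

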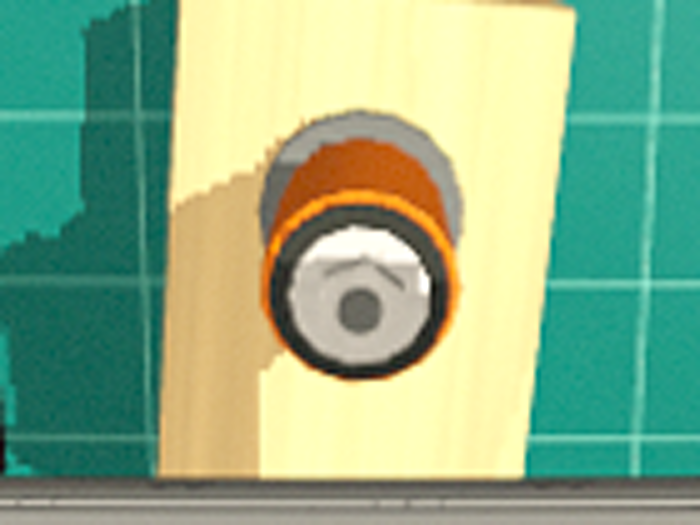

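Run:
```python
from h import *
c=np.load('w2.npy',allow_pickle=True).item()
print(onz(c,251.2,205,152),onz(c,251,208.6,164))
plan([438.5,285.5,123],90,rows=4)
```

```text
[438.5053987 286.1382503 152.       ] [438.3310636  285.99538569 164.        ]
t 1.67 pos [434.  285.7 211. ] yaw 90.1 tilt [-0.008 -0.004 -1.   ] F [0.  0.5 0.3] w 95.3 q6 -1.09
4 rows; -0.00 2.20 -0.11 0.03; -0.00 2.20 -0.11 0.03; -0.00 2.20 -0.11 0.03; -0.00 2.20 -0.11 0.03
```

Request:
apply_moves --commands "9.5 0.1 2.5 0 0; 9.5 0.08 2.5 0 0; 9.5 0 2.5 -0.05 0; 9.5 0 1.5 0 0; 9.5 0 0 0 0"

```text
time: 2.08
tcp_pos: [436.0, 287.2, 123.6]
eef_rot: [0.5, -0.499, -0.499, 0.502]
contact_force: [-1.0, -0.8, -0.5]
gripper_width: 94.6
```

Request:
apply_moves --commands "9.5 0 0 0 0; 9.5 0 0 0 0; 9.5 0 0 0 0"

```text
time: 2.33
tcp_pos: [439.1, 288.3, 128.3]
eef_rot: [-0.5, 0.501, 0.501, -0.498]
contact_force: [-0.3, -0.2, 0.3]
gripper_width: 94.9
```

Request:
apply_moves --commands "9.5 -0.2 0.4 0.05 0; 9.5 0 0 0 0; 5 0 0 0 0; 3 0 0 0 0; 3 0 0 0 0"

```text
time: 2.75
tcp_pos: [437.3, 285.3, 121.6]
eef_rot: [-0.5, 0.5, 0.5, -0.5]
contact_force: [0.4, 0.3, -0.0]
gripper_width: 80.1
```

Request:
apply_moves --commands "3 0 0 0 0; 3 0 0 0 0; 3 0 0 0 0; 3 0 0 0 0"

```text
time: 3.08
tcp_pos: [437.2, 285.3, 121.4]
eef_rot: [0.5, -0.5, -0.5, 0.5]
contact_force: [0.7, 0.3, 0.3]
gripper_width: 53.1
```

Request:
apply_moves --commands "3 0 0 0 0; 3 0 0 0 0; 3 0 0 0 0; 3 0 0 0 0; 3 0 0 0 0"

```text
time: 3.5
tcp_pos: [437.2, 285.3, 121.5]
eef_rot: [-0.5, 0.5, 0.5, -0.5]
contact_force: [-0.6, -0.8, -0.7]
gripper_width: 37.7
```

Request:
apply_moves --commands "3 0 0 0 0; 3 0 0 0 0"

```text
time: 3.67
tcp_pos: [437.2, 285.3, 121.4]
eef_rot: [-0.5, 0.5, 0.5, -0.5]
contact_force: [0.2, -0.5, 0.1]
gripper_width: 37.5
```

Request:
apply_moves --commands "3 0 -2 0 0; 3 0 -3.5 0 0; 3 0 -4 0 0; 3 0 -4 0 0; 3 0 -3.5 0 0"

```text
time: 4.08
tcp_pos: [436.7, 285.1, 292.7]
eef_rot: [0.5, -0.5, -0.5, 0.5]
contact_force: [0.6, 0.4, -4.8]
gripper_width: 37.5
```

Request:
apply_moves --commands "3 -3 0 -2 0; 3 -3 0 -2 0; 3 -3 0 -2 0; 3 -3 0 -2 0; 3 -3 0 -2 0"

```text
time: 4.5
tcp_pos: [537.1, 133.7, 290.0]
eef_rot: [0.501, -0.5, -0.499, 0.501]
contact_force: [1.2, 0.6, -3.6]
gripper_width: 37.3
```

Request:
apply_moves --commands "3 -3 0 -2.4 0; 3 -3 0 -2.4 0; 3 -2.5 0 -2 0; 3 -2 0 -1.5 0; 3 0 0 0 0"

```text
time: 4.92
tcp_pos: [621.5, 26.0, 288.9]
eef_rot: [0.501, -0.501, -0.498, 0.5]
contact_force: [-0.5, 0.4, -3.5]
gripper_width: 37.6
```

Request:
apply_moves --commands "3 0 0 0 0; 3 0 0 0 0; 3 0 0 0 0"

```text
time: 5.17
tcp_pos: [619.3, 31.1, 290.8]
eef_rot: [0.5, -0.5, -0.5, 0.5]
contact_force: [0.2, -0.8, -4.4]
gripper_width: 37.1
```

Run:
```python
from h import *
plan([540,29,290],90)
c=cam('wrist'); np.save('w3.npy',c,allow_pickle=True); save(c,'w3.png',k=1.56); print(proj(c,[540,29,125]))
```

```text
t 5.17 pos [619.3  31.1 290.8] yaw 90.0 tilt [-0.001  0.    -1.   ] F [ 0.2 -0.8 -4.4] w 37.1 q6 -1.61
3 rows; -0.07 0.03 2.64 0.01; -0.07 0.03 2.64 0.01; -0.07 0.03 2.64 0.01
[248.38911202 113.39111919]
```

View pics/w3.png

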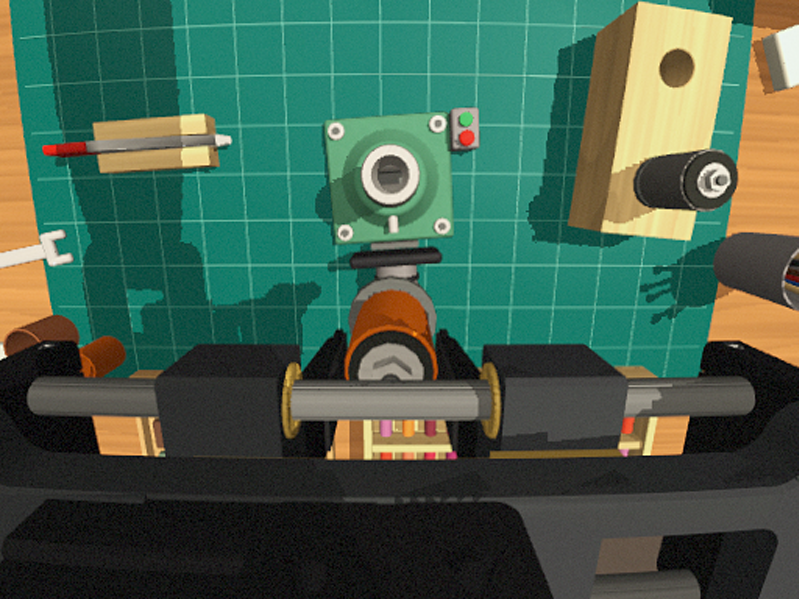

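Run:
```python
from h import *
c=np.load('w3.npy',allow_pickle=True).item(); k=1.5605
g=cv2.cvtColor(c['color'],cv2.COLOR_BGR2HSV)
m=((g[...,1]<70)&(g[...,2]>130)).astype(np.uint8)
n,l,s,cc=cv2.connectedComponentsWithStats(m)
for i in range(1,n):
    if s[i,4]>12 and s[i,1]<165: print(s[i],cc[i].round(1))
cs,_=cv2.findContours(m[85:142,222:275].copy(),cv2.RETR_LIST,cv2.CHAIN_APPROX_NONE)
for q in cs:
    if len(q)>30:
        e=cv2.fitEllipse(q+np.array([222,85]));print(e,onz(c,*e[0],125))
B=[onz(c,u/k,v/k,20) for u,v in[(335,131),(437,123),(442,226),(344,232)]]
for b in B: print(b.round(1))
print('centre',np.mean(B,0))
for i,j in((0,1),(3,2)): d=B[j]-B[i];print('yaw y',np.degrees(np.arctan2(-d[0],d[1])))
for i,j in((0,3),(1,2)): d=B[j]-B[i];print('yaw x',np.degrees(np.arctan2(d[1],d[0])))
r=(((g[...,0]<8)|(g[...,0]>172))&(g[...,1]>170)&(g[...,2]>80)).astype(np.uint8);r[:,100:]=0;r[:80]=0;r[120:]=0
ys,xs=np.nonzero(r);print('red',xs.min(),xs.max(),ys.min(),ys.max(),xs.mean(),ys.mean(),onz(c,xs.mean(),ys.mean(),40))
print('tip',onz(c,230/k,140/k,17),'handle end',onz(c,45/k,150/k,40))
save(c,'w3c.png',(20,60,160,120),5.6)
```

```text
[494  16  18  41 469] [505.2  34.3]
[290  69  17  26 236] [298.4  78.8]
[275  74  12  11 104] [280.3  78.9]
[210  78  11  12 101] [215.   83.4]
[137  85  12   9  71] [142.   89.2]
[116  86  19   8  69] [122.8  88.7]
[ 56  88  50   8 253] [78.9 91.6]
[232  92  37  39 744] [249.5 111.3]
[448  95  10   4  13] [452.7  96.3]
[447 104  21  23 311] [457.3 115.1]
[249 138   7  12  68] [251.9 143.6]
[278 139  11  12  91] [283.1 144.5]
[216 144  11  11  84] [220.9 148.8]
[  0 147  47  25 545] [ 24.  161.2]
[238 155  30   4  63] [253.2 156.9]
((250.63941955566406, 110.7017593383789), (22.106403350830078, 25.497692108154297), 153.817626953125) [536.74613119  31.80726595 125.        ]
((249.9091339111328, 111.05865478515625), (36.64204406738281, 38.032249450683594), 177.03773498535156) [537.17703463  30.8979449  125.        ]
[490.4 -25.2  20. ]
[482.7  78.5  20. ]
[586.6  86.   20. ]
[592.9 -18.3  20. ]
centre [538.16426775  30.23254697  20.        ]
yaw y 4.227942562608113
yaw y 3.457284948088407
yaw x 3.8169880511405063
yaw x 4.148570041543776
red 27 63 91 99 41.230366492146594 95.15183246073299 [ 503.4375532  -301.07620995   40.        ]
tip [ 497.45991609 -135.03316904   17.        ] handle end [ 504.05759807 -322.96088805   40.        ]
```

View pics/w3c.png

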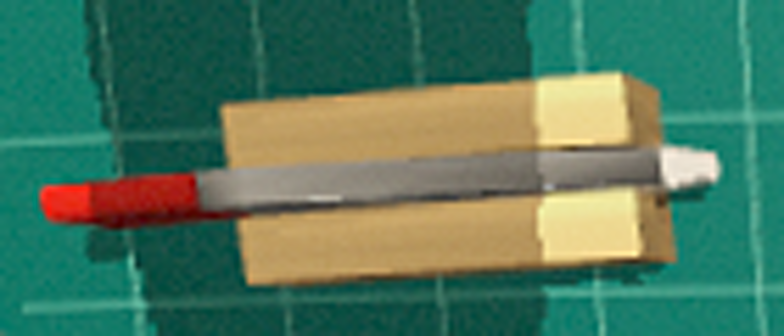

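Request:
apply_moves --commands "3 0 0 2.5 0; 3 0 0 3.3 0; 3 0 0 2.5 0; 3 0 0 0 0; 3 0 0 0 0"

```text
time: 5.63
tcp_pos: [536.1, 31.1, 292.1]
eef_rot: [-0.499, 0.5, 0.501, -0.5]
contact_force: [0.7, 0.3, -2.9]
gripper_width: 37.4
```

Request:
apply_moves --commands "3 0 2 0 0; 3 0 3 0 0; 3 0 2 0 0; 3 0 0 0 0; 3 0 0 0 0"

```text
time: 6.05
tcp_pos: [536.7, 30.6, 220.4]
eef_rot: [0.501, -0.499, -0.499, 0.501]
contact_force: [1.0, -0.8, -2.3]
gripper_width: 37.2
```

Request:
apply_moves --commands "3 0 0 0 0; 3 0 0 0 0"

```text
time: 6.22
tcp_pos: [538.6, 30.3, 224.0]
eef_rot: [-0.499, 0.501, 0.501, -0.499]
contact_force: [-0.9, -0.4, -3.6]
gripper_width: 37.4
```

Run:
```python
from h import *
plan([536.2,31,185],90)
for n in ('wrist','scene'):
    c=cam(n); np.save(n+'4.npy',c,allow_pickle=True)
    u,v=map(int,proj(c,[537,31,125])); print(n,u,v,c['color'].shape)
    save(c,n+'4.png',(max(u-60,0),max(v-60,0),u+60,v+40),5)
```

```text
t 6.22 pos [538.6  30.3 224. ] yaw 90.0 tilt [ 0.004 -0.    -1.   ] F [-0.9 -0.4 -3.6] w 37.4 q6 -1.61
2 rows; 0.03 1.95 0.12 -0.01; 0.03 1.95 0.12 -0.01
wrist 250 185 (384, 512, 3)
scene 274 203 (384, 512, 3)
```

Request:
apply_moves --commands "3 0 0 0 0; 3 0 1 0 0; 3 0 1 0 0; 3 0 0 0 0; 3 0 0 0 0"

```text
time: 6.73
tcp_pos: [535.9, 30.2, 199.5]
eef_rot: [0.501, -0.499, -0.499, 0.501]
contact_force: [-0.5, 0.1, -4.4]
gripper_width: 37.5
```

Request:
apply_moves --commands "3 0 0 0 0; 3 0 0 0 0; 3 0 0 0 0; 3 0 0 0 0"

```text
time: 7.07
tcp_pos: [537.3, 30.2, 201.9]
eef_rot: [-0.5, 0.5, 0.5, -0.5]
contact_force: [0.2, -0.2, -4.2]
gripper_width: 37.3
```

Request:
apply_moves --commands "3 0.07 0.4 0.1 0; 3 0 0.4 0 0; 3 0 0.4 0 0; 3 0 0.4 0 0; 3 0 0 0 0"

```text
time: 7.48
tcp_pos: [535.5, 30.7, 184.1]
eef_rot: [0.5, -0.5, -0.499, 0.5]
contact_force: [0.4, -1.1, -5.1]
gripper_width: 36.9
```

Request:
apply_moves --commands "3 0 0 0 0; 3 0 0 0 0; 3 0 0 0 0"

```text
time: 7.73
tcp_pos: [536.2, 30.9, 185.6]
eef_rot: [-0.5, 0.5, 0.5, -0.5]
contact_force: [0.8, -0.7, -4.3]
gripper_width: 37.2
```

Request:
apply_moves --commands "3 0 0.3 0 0; 3 0 0.3 0 0; 3 0 0.2 0 0; 3 0 0 0 0; 3 0 0 0 0"

```text
time: 8.15
tcp_pos: [535.8, 30.5, 177.0]
eef_rot: [-0.5, 0.5, 0.499, -0.5]
contact_force: [-0.2, -3.8, -4.9]
gripper_width: 37.2
```

Request:
apply_moves --commands "3 0 0.1 0 0; 3 0 0.1 0 0; 3 0 0 0 0; 3 0 0 0 0; 3 0 0 0 0"

```text
time: 8.57
tcp_pos: [536.2, 30.6, 175.6]
eef_rot: [-0.5, 0.5, 0.5, -0.5]
contact_force: [-0.5, -3.5, -2.7]
gripper_width: 36.8
```

Request:
apply_moves --commands "3 -0.08 0 0 0; 3 0 0 0 0; 3 0 0 0 0"

```text
time: 8.82
tcp_pos: [536.1, 30.3, 175.5]
eef_rot: [0.5, -0.5, -0.5, 0.5]
contact_force: [1.1, -3.5, -3.6]
gripper_width: 37.1
```

Request:
apply_moves --commands "3 0 0.1 0 0; 3 0 0.1 0 0; 3 0 0 0 0; 3 0 0 0 0"

```text
time: 9.15
tcp_pos: [535.9, 30.2, 173.2]
eef_rot: [0.5, -0.5, -0.5, 0.5]
contact_force: [0.0, -1.4, -3.2]
gripper_width: 37.2
```

Request:
apply_moves --commands "3 -0.02 0.1 0 0; 3 0 0.05 0 0; 3 0 0.05 0 0; 3 0 0 0 0; 3 0 0 0 0"

```text
time: 9.57
tcp_pos: [536.0, 30.0, 171.4]
eef_rot: [0.5, -0.5, -0.5, 0.5]
contact_force: [0.9, -2.6, -3.1]
gripper_width: 37.4
```

Request:
apply_moves --commands "3 0 0.05 0 0; 3 0 0.05 0 0; 3 0 0 0 0; 3 0 0 0 0"

```text
time: 9.9
tcp_pos: [536.2, 29.9, 170.9]
eef_rot: [-0.5, 0.5, 0.5, -0.5]
contact_force: [0.1, -3.2, -0.8]
gripper_width: 36.9
```

Request:
apply_moves --commands "3 -0.05 0.05 0 0; 3 0 0.05 0 0; 3 0 0 0 0; 3 0 0 0 0"

```text
time: 10.23
tcp_pos: [536.3, 29.8, 170.1]
eef_rot: [-0.5, 0.5, 0.5, -0.499]
contact_force: [-2.3, -1.5, 4.0]
gripper_width: 37.5
```

Request:
apply_moves --commands "3 0 0.05 0 0; 3 0 0.05 0 0; 3 0 0 0 0; 3 0 0 0 0"

```text
time: 10.57
tcp_pos: [536.4, 29.7, 169.4]
eef_rot: [-0.5, 0.5, 0.5, -0.499]
contact_force: [-2.6, -0.3, 6.0]
gripper_width: 37.6
```

Request:
apply_moves --commands "3 0.01 0.02 0.03 5; 3 0.01 0.02 0.02 6; 3 0.01 0.03 0 6"

```text
time: 10.82
tcp_pos: [535.9, 30.2, 168.2]
eef_rot: [-0.569, 0.569, 0.42, -0.419]
contact_force: [-1.1, 1.2, 4.4]
gripper_width: 37.3
```

Request:
apply_moves --commands "3 0.01 0.03 0 6; 3 0.01 0.03 0 6; 3 0.01 0.03 0 6"

```text
time: 11.07
tcp_pos: [536.0, 30.7, 167.5]
eef_rot: [0.628, -0.628, -0.325, 0.325]
contact_force: [-0.8, 0.2, 5.7]
gripper_width: 37.1
```

Request:
apply_moves --commands "3 0.01 0.04 0 6; 3 0.01 0.04 0 6; 3 0.01 0.04 0 6"

```text
time: 11.32
tcp_pos: [536.3, 31.1, 166.7]
eef_rot: [0.671, -0.671, -0.223, 0.222]
contact_force: [-1.4, 2.2, 6.5]
gripper_width: 37.2
```

Request:
apply_moves --commands "3 0.01 0.04 0 6; 3 0.01 0.04 0 6; 3 0.01 0.04 0 6"

```text
time: 11.57
tcp_pos: [536.7, 31.4, 166.0]
eef_rot: [0.698, -0.697, -0.116, 0.115]
contact_force: [-2.9, 1.8, 8.4]
gripper_width: 37.2
```

Request:
apply_moves --commands "3 -0.01 0.01 0.01 6; 3 -0.01 0.01 0.01 6; 3 0 0.02 0.01 6"

```text
time: 11.82
tcp_pos: [537.0, 31.7, 165.9]
eef_rot: [0.708, -0.706, -0.006, 0.004]
contact_force: [0.7, 2.2, 8.4]
gripper_width: 37.5
```

Request:
apply_moves --commands "3 0 0.02 0 6; 3 0 0.02 0 6; 3 0 0.02 0 6"

```text
time: 12.07
tcp_pos: [537.4, 31.7, 165.6]
eef_rot: [0.7, -0.698, 0.105, -0.107]
contact_force: [1.3, 2.0, 9.1]
gripper_width: 37.2
```

Request:
apply_moves --commands "3 0 0 0 6; 3 0 0.01 0 6; 3 0 0.01 0 6"

```text
time: 12.32
tcp_pos: [537.9, 31.7, 165.6]
eef_rot: [0.675, -0.673, 0.212, -0.216]
contact_force: [1.7, 0.9, 8.0]
gripper_width: 37.2
```

Request:
apply_moves --commands "3 0 0 0 6; 3 0 0 0 6; 3 0 0 0 6; 3 0 0 0 6"

```text
time: 12.65
tcp_pos: [538.4, 31.3, 165.8]
eef_rot: [0.616, -0.613, 0.348, -0.351]
contact_force: [3.6, 0.4, 8.2]
gripper_width: 37.4
```

Request:
apply_moves --commands "3 -0.02 0.01 0 6; 3 0 0 0 6; 3 0 0 0 6; 3 0 0 0 6"

```text
time: 12.98
tcp_pos: [538.7, 30.9, 165.8]
eef_rot: [0.53, -0.527, 0.468, -0.472]
contact_force: [3.0, -1.7, 6.3]
gripper_width: 37.5
```

Request:
apply_moves --commands "3 0 0 0 6; 3 0 0 0 6; 3 0 0 0 6; 3 0 0 0 0"

```text
time: 13.32
tcp_pos: [538.9, 30.5, 165.9]
eef_rot: [-0.451, 0.446, -0.545, 0.549]
contact_force: [4.2, -2.3, 6.8]
gripper_width: 36.9
```

Run:
```python
from h import *
plan([537,31,166],None); print(read_state()['moment'])
c=cam('scene'); np.save('s5.npy',c,allow_pickle=True)
u,v=map(int,proj(c,[537,31,125])); print(u,v); save(c,'s5.png',(u-50,v-50,u+50,v+30),7)
```

```text
t 13.32 pos [538.9  30.5 165.9] yaw -101.3 tilt [ 0.008 -0.    -1.   ] F [ 4.2 -2.3  6.8] w 36.9 q6 1.72
1 rows; -0.01 -0.01 -0.19 0.00
[-0.33005959 -0.45569786 -0.52573713]
274 203
```

View pics/s5.png

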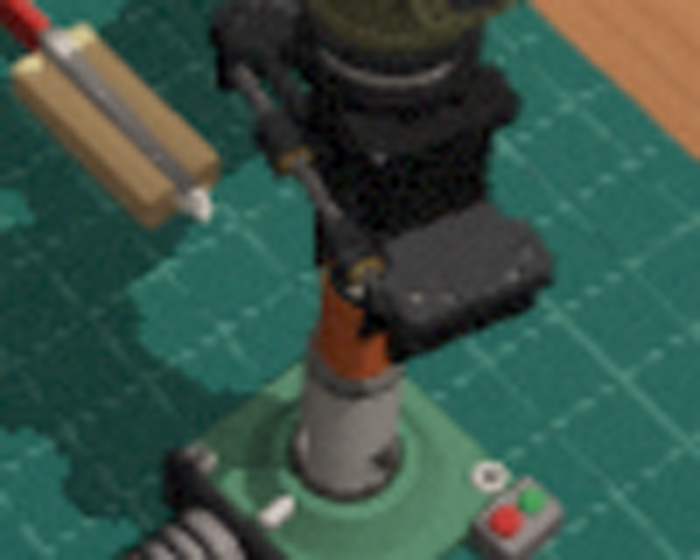

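Request:
apply_moves --commands "3 0 0.02 0.03 -5; 3 -0.01 0.02 0.02 -6; 3 -0.01 0.01 0 -6; 3 -0.01 0.01 0 -6"

```text
time: 13.7
tcp_pos: [538.6, 30.9, 165.3]
eef_rot: [0.551, -0.549, 0.443, -0.446]
contact_force: [0.6, -1.9, 9.3]
gripper_width: 36.9
```

Request:
apply_moves --commands "3 -0.01 0.0 0 -6; 3 -0.01 0 0 -6; 3 -0.01 0 0 -6; 3 -0.01 0 0 -6"

```text
time: 14.03
tcp_pos: [537.9, 30.8, 165.1]
eef_rot: [0.631, -0.63, 0.319, -0.322]
contact_force: [-0.3, -3.6, 10.7]
gripper_width: 37.5
```

Request:
apply_moves --commands "3 0 -0.08 0 2; 3 0 -0.08 0 0; 3 0 0 0 0; 3 0 0 0 0"

```text
time: 14.37
tcp_pos: [537.7, 30.8, 165.8]
eef_rot: [0.625, -0.624, 0.331, -0.334]
contact_force: [0.9, -2.5, 6.2]
gripper_width: 37.5
```

Request:
apply_moves --commands "3 0.03 -0.1 -0.03 0; 3 0 -0.1 0 0; 3 0 0 0 0; 3 0 0 0 0"

```text
time: 14.7
tcp_pos: [537.5, 30.7, 166.6]
eef_rot: [0.625, -0.624, 0.331, -0.334]
contact_force: [4.3, -2.2, 1.6]
gripper_width: 37.5
```

Request:
apply_moves --commands "3 0.03 -0.03 0.05 0; 3 0 0 0 0; 6.5 0 0 0 0; 6.5 0 0 0 0; 6.5 0 0 0 0"

```text
time: 15.12
tcp_pos: [535.4, 31.5, 165.3]
eef_rot: [-0.624, 0.624, -0.333, 0.331]
contact_force: [-0.2, -0.3, -0.4]
gripper_width: 52.0
```

Request:
apply_moves --commands "6.5 0 0 0 0; 6.5 0 0 0 0; 6.5 0 0 0 0; 6.5 0 0 0 0"

```text
time: 15.45
tcp_pos: [536.4, 31.1, 166.3]
eef_rot: [-0.624, 0.624, -0.332, 0.332]
contact_force: [0.5, -0.3, -0.9]
gripper_width: 64.8
```

Request:
apply_moves --commands "6.5 0 -1.5 0 0; 6.5 0 -3 0 0; 6.5 0 -3 0 0; 6.5 0 -3 0 0; 6.5 0 0 0 0"

```text
time: 15.87
tcp_pos: [539.7, 31.0, 279.4]
eef_rot: [0.626, -0.622, 0.328, -0.336]
contact_force: [0.0, -0.3, 0.8]
gripper_width: 65.1
```

Run:
```python
from h import *
c=cam('scene'); u,v=map(int,proj(c,[537,31,125])); np.save('s6.npy',c,allow_pickle=True)
plan([503,-295,230],2)
```

```text
t 15.92 pos [538.7  31.  276.3] yaw -56.0 tilt [ 0.008 -0.    -1.   ] F [-0.3 -0.3 -0.4] w 64.8 q6 0.94
9 rows; 2.78 0.51 -2.35 -6.45; 2.50 0.51 -2.65 -6.45; 2.19 0.51 -2.91 -6.45; 1.85 0.51 -3.14 -6.45; 1.48 0.51 -3.33 -6.45; 1.10 0.51 -3.47 -6.45; 0.70 0.51 -3.58 -6.45; 0.30 0.51 -3.63 -6.45; -0.11 0.51 -3.64 -6.45
```

Request:
apply_moves --commands "6.5 2.78 0 -2.35 -6.45; 6.5 2.50 0 -2.65 -6.45; 6.5 2.19 0 -2.91 -6.45; 6.5 1.85 0.5 -3.14 -6.45; 6.5 1.48 0.8 -3.33 -6.45"

```text
time: 16.33
tcp_pos: [516.3, -151.4, 257.9]
eef_rot: [0.692, -0.692, 0.144, -0.144]
contact_force: [0.1, 0.4, -0.7]
gripper_width: 65.0
```

Request:
apply_moves --commands "6.5 1.10 0.8 -3.47 -6.45; 6.5 0.7 0.8 -3.58 -6.45; 6.5 0.3 0.8 -3.63 -6.45; 6.5 -0.11 0.8 -2.9 -6.45; 6.5 0 0 0 0"

```text
time: 16.75
tcp_pos: [499.1, -291.0, 222.3]
eef_rot: [0.708, -0.706, -0.01, 0.014]
contact_force: [-1.2, 0.6, -1.1]
gripper_width: 65.0
```

Request:
apply_moves --commands "6.5 0 0 0 0; 6.5 0 0 0 0; 6.5 0 0 0 0; 6.5 0 0 0 0"

```text
time: 17.08
tcp_pos: [502.2, -286.4, 226.9]
eef_rot: [-0.707, 0.707, 0.013, -0.013]
contact_force: [0.2, 0.6, 0.5]
gripper_width: 65.2
```

Run:
```python
from h import *
plan([503,-305,31],2)
c=cam('wrist'); np.save('w7.npy',c,allow_pickle=True); save(c,'w7.png',k=1.56)
```

```text
t 17.08 pos [ 502.2 -286.4  226.9] yaw 2.1 tilt [ 0.001 -0.    -1.   ] F [0.2 0.6 0.5] w 65.2 q6 -0.65
6 rows; 0.00 3.26 -0.31 0.01; 0.00 3.26 -0.31 0.01; 0.00 3.26 -0.31 0.01; 0.00 3.26 -0.31 0.01; 0.00 3.26 -0.31 0.01; 0.00 3.26 -0.31 0.01
```

View pics/w7.png

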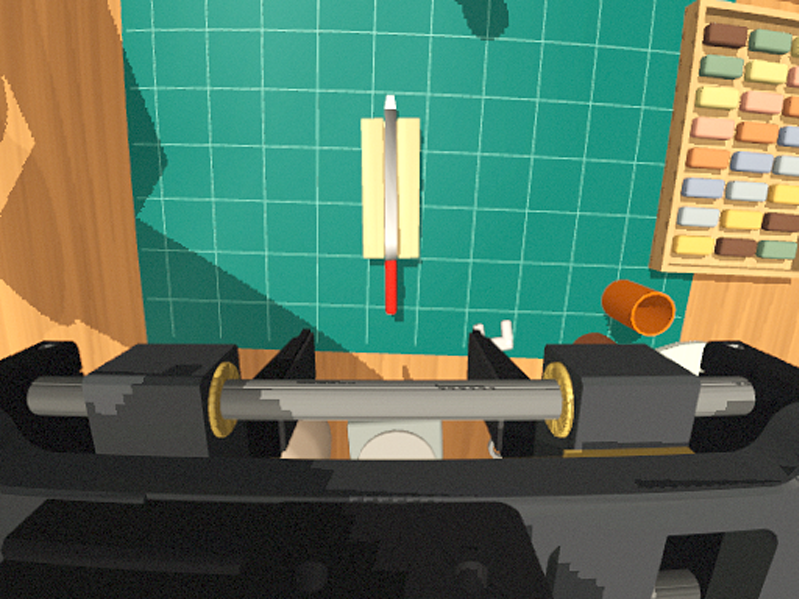

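Run:
```python
from h import *
c=np.load('w7.npy',allow_pickle=True).item(); k=1.5605
g=cv2.cvtColor(c['color'],cv2.COLOR_BGR2HSV)
r=(((g[...,0]<8)|(g[...,0]>172))&(g[...,1]>170)&(g[...,2]>80)).astype(np.uint8);r[:,:235]=0;r[:,265:]=0;r[:160]=0;r[215:]=0
ys,xs=np.nonzero(r);print('red',xs.min(),xs.max(),ys.min(),ys.max())
for y in (170,180,190,198):
    x=xs[ys==y].mean(); print('handle row',y,x.round(2),onz(c,x,y,42).round(1))
print('end',onz(c,391/k,ys.max()+.5,42),'front',onz(c,391/k,ys.min()-.5,42))
b=(g[...,1]<70).astype(np.uint8)
for y,z in((65,23),(80,26),(100,30),(130,35),(155,40)):
    x=np.nonzero(b[y,235:265])[0]+235; print('blade',y,x.min(),x.max(),onz(c,x.mean(),y,z).round(1))
print('tip',onz(c,390/k,96/k,20))
```

```text
red 247 253 167 200
handle row 170 250.0 [ 502.1 -281.2   42. ]
handle row 180 250.0 [ 502.6 -295.2   42. ]
handle row 190 250.0 [ 503.1 -309.5   42. ]
handle row 198 250.0 [ 503.5 -321.    42. ]
end [ 504.38456318 -324.67635658   42.        ] front [ 502.66456741 -276.33143138   42.        ]
blade 65 247 253 [ 497.2 -142.1   23. ]
blade 80 235 257 [ 497.1 -161.8   26. ]
blade 100 235 258 [ 499.5 -188.    30. ]
blade 130 235 259 [ 500.1 -227.5   35. ]
blade 155 235 258 [ 499.9 -260.9   40. ]
tip [ 496.90233153 -137.09734118   20.        ]
```

Request:
apply_moves --commands "6.5 0 3 -0.9 0; 6.5 0 4 -1 0; 6.5 0 4 0 0; 6.5 0 3 0 0; 6.5 0 0 0 0"

```text
time: 17.55
tcp_pos: [498.1, -302.6, 78.8]
eef_rot: [0.71, -0.704, -0.009, 0.016]
contact_force: [-2.0, 1.2, -1.3]
gripper_width: 64.9
```

Request:
apply_moves --commands "6.5 0 0 0 0; 6.5 0 0 0 0; 6.5 0 0 0 0"

```text
time: 17.8
tcp_pos: [504.5, -307.6, 90.2]
eef_rot: [-0.706, 0.708, 0.014, -0.011]
contact_force: [0.5, -0.1, -0.4]
gripper_width: 65.1
```

Run:
```python
from h import *
plan([503,-305.5,31],2)
```

```text
t 17.80 pos [ 504.5 -307.6   90.2] yaw 2.0 tilt [ 0.005 -0.003 -1.   ] F [ 0.5 -0.1 -0.4] w 65.1 q6 -0.67
2 rows; -0.07 2.96 0.11 0.02; -0.07 2.96 0.11 0.02
```

Request:
apply_moves --commands "6.5 0 1.5 0 0; 6.5 0 1.5 0 0; 6.5 0 1.5 0 0; 6.5 0 0.5 0 0; 6.5 0 0 0 0"

```text
time: 18.22
tcp_pos: [502.7, -306.6, 37.1]
eef_rot: [-0.707, 0.707, 0.013, -0.012]
contact_force: [-0.5, -0.6, -0.3]
gripper_width: 65.3
```

Request:
apply_moves --commands "6.5 0 0 0 0; 6.5 0 0 0 0; 6.5 0 0 0 0; 6.5 0 0 0 0"

```text
time: 18.55
tcp_pos: [503.0, -307.0, 37.7]
eef_rot: [-0.707, 0.707, 0.013, -0.012]
contact_force: [0.4, 0.4, -1.0]
gripper_width: 65.1
```

Request:
apply_moves --commands "6.5 0 0.6 0.1 0; 4 0 0 0 0; 2 0 0 0 0; 0.5 0 0 0 0; 0.5 0 0 0 0"

```text
time: 18.97
tcp_pos: [502.3, -305.5, 30.4]
eef_rot: [0.707, -0.707, -0.012, 0.012]
contact_force: [-0.8, -0.1, 0.4]
gripper_width: 43.6
```

Request:
apply_moves --commands "0.5 0 0 0 0; 0.5 0 0 0 0; 0.5 0 0 0 0; 0.5 0 0 0 0; 0.5 0 0 0 0"

```text
time: 19.38
tcp_pos: [502.4, -305.6, 30.5]
eef_rot: [-0.707, 0.707, 0.012, -0.012]
contact_force: [0.7, -0.5, 0.4]
gripper_width: 10.8
```

Request:
apply_moves --commands "0.5 0 0 0 0; 0.5 0 0 0 0; 0.5 0 0 0 0; 0.5 0 0 0 0; 0.5 0 0 0 0"

```text
time: 19.8
tcp_pos: [502.3, -305.5, 30.4]
eef_rot: [0.707, -0.707, -0.012, 0.012]
contact_force: [-0.3, 1.2, -0.1]
gripper_width: 4.9
```

Run:
```python
from h import *
c=cam('wrist'); t=cam('scene'); np.save('w8.npy',c,allow_pickle=True)
u,v=map(int,proj(t,[503,-280,30])); print(u,v)
a=cv2.resize(c['color'][:, 130:400],(540,560)); 
b=cv2.resize(t['color'][max(v-50,0):v+34,max(0,u-42):u+42],(560,560),interpolation=cv2.INTER_CUBIC)
cv2.imwrite('pics/m8.png',np.hstack([a,b])[:,:1100]); cv2.imwrite('pics/m8.png',cv2.resize(np.hstack([a,b]),(800,407)))
```

```text
229 157
```

View pics/m8.png

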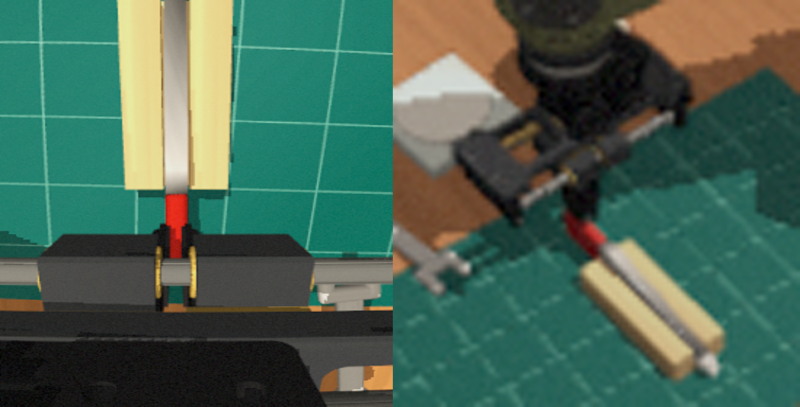

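Request:
apply_moves --commands "0 0 0 0 0; 0 0 0 0 0; 0 0 0 0 0; 0 0 0 0 0; 0 0 0 0 0"

```text
time: 20.32
tcp_pos: [502.3, -305.5, 30.5]
eef_rot: [0.707, -0.707, -0.012, 0.012]
contact_force: [0.7, -0.4, -0.2]
gripper_width: 0.5
```

Run:
```python
from h import *
c=cam('wrist'); np.save('w9.npy',c,allow_pickle=True)
for p in ([502.3,-305.5,30.5],[502.3,-305.5,8.5],[504,-324.7,42],[504,-324.7,12],[502,-276.3,42],[502,-276.3,12]): print(p,proj(c,p).round(1))
save(c,'w9.png',(190,120,320,220),6)
```

```text
[502.3, -305.5, 30.5] [249.9 219.4]
[502.3, -305.5, 8.5] [249.9 210. ]
[504, -324.7, 42] [251.4 251. ]
[504, -324.7, 12] [251.2 234.2]
[502, -276.3, 42] [250.9 183.2]
[502, -276.3, 12] [250.8 174.9]
```

View pics/w9.png

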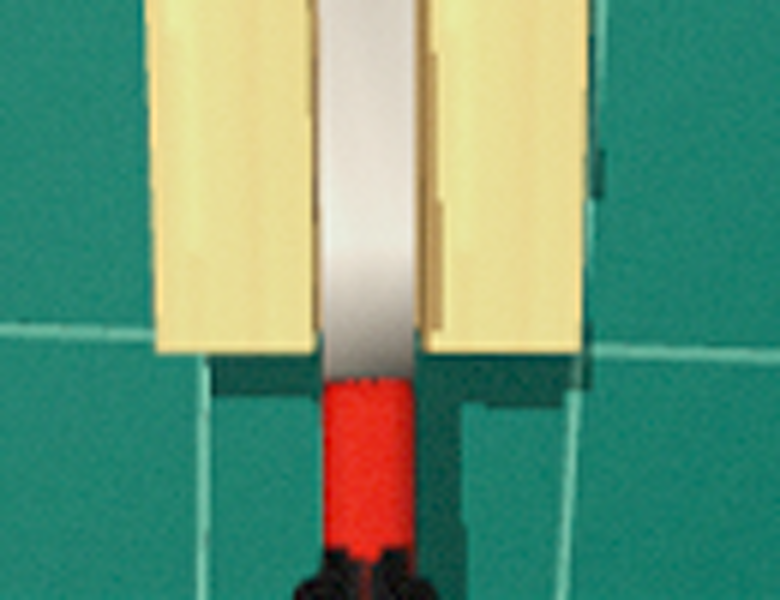

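Run:
```python
from h import *
c=np.load('w9.npy',allow_pickle=True).item(); s=read_state(); M=rot(s['eef_rot']); p=np.array(s['tcp_pos'])
for T in (22,10,0,-10,-15,-20):
    print(T,[proj(c,p+M@np.array([0,T,w])).round(1).tolist() for w in(-10,0,6,10)], 'tip width12px',(proj(c,p+M@np.array([12,T,0]))-proj(c,p+M@np.array([0,T,0])))[0].round(1))
print(s['joint_pos'],s['tcp_pos'])
```

```text
22 [[250.0, 221.9], [250.0, 210.1], [250.0, 202.9], [250.0, 198.0]] tip width12px 15.0
10 [[250.0, 227.3], [250.0, 215.0], [250.0, 207.4], [249.9, 202.3]] tip width12px 15.9
0 [[250.0, 232.4], [250.0, 219.5], [249.9, 211.5], [249.9, 206.2]] tip width12px 16.6
-10 [[250.0, 237.9], [249.9, 224.4], [249.9, 216.1], [249.9, 210.5]] tip width12px 17.5
-15 [[250.0, 240.9], [249.9, 227.1], [249.9, 218.6], [249.9, 212.9]] tip width12px 18.0
-20 [[250.0, 244.1], [249.9, 229.9], [249.9, 221.2], [249.9, 215.3]] tip width12px 18.4
[-6.37756541e-01  1.51069800e-01  1.92062650e+00  8.68144943e-06
  1.06988001e+00 -6.72809958e-01] [ 502.33237843 -305.54310447   30.47035633]
```

Run:
```python
from h import *
t=cam('scene'); u,v=map(int,proj(t,[503,-300,35])); print(u,v)
for p in ([503,-305.5,8.5],[503,-305.5,42],[504,-324.7,42],[502,-276,42],[508,-305.5,12]): print(p,(proj(t,p)-[u-28,v-28]).round(1)*10)
a=t['color'][v-28:v+22,u-28:u+32]; cv2.imwrite('pics/s10.png',cv2.resize(a,None,fx=10,fy=10,interpolation=cv2.INTER_CUBIC))
```

```text
226 153
[503, -305.5, 8.5] [278. 323.]
[503, -305.5, 42] [274. 270.]
[504, -324.7, 42] [244. 241.]
[502, -276, 42] [320. 315.]
[508, -305.5, 12] [268. 324.]
```

View pics/s10.png

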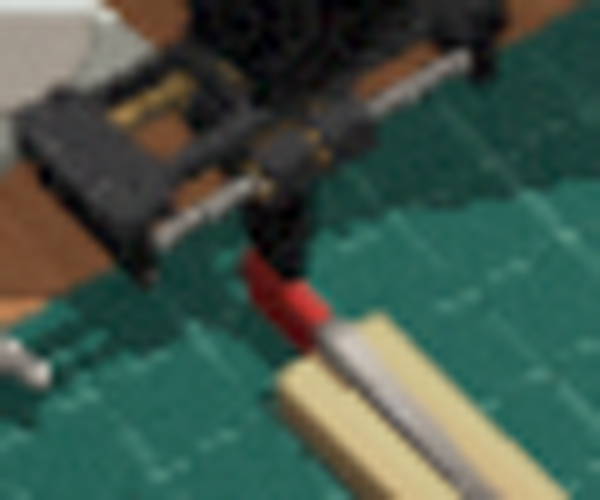

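Request:
apply_moves --commands "5 0 0 0 0; 5 0 0 0 0; 5 0 0 0 0; 5 0 0 0 0; 5 0 0 0 0"

```text
time: 20.83
tcp_pos: [502.3, -305.6, 30.5]
eef_rot: [-0.707, 0.707, 0.012, -0.012]
contact_force: [0.9, -0.6, -0.1]
gripper_width: 28.5
```

Request:
apply_moves --commands "5 0.07 0.3 0 0; 5 0 0.3 0 0; 5 0 0 0 0; 5 0 0 0 0"

```text
time: 21.17
tcp_pos: [502.7, -305.3, 23.9]
eef_rot: [0.707, -0.707, -0.012, 0.013]
contact_force: [-0.0, -0.3, -0.5]
gripper_width: 48.9
```

Request:
apply_moves --commands "5 0 0.3 0 0; 5 0 0 0 0; 5 0 0 0 0"

```text
time: 21.42
tcp_pos: [502.9, -305.4, 21.2]
eef_rot: [0.707, -0.707, -0.012, 0.013]
contact_force: [0.1, -0.3, -0.3]
gripper_width: 49.9
```

Request:
apply_moves --commands "5 0 0.3 0 0; 5 0 0.2 0 0; 5 0 0 0 0; 5 0 0 0 0"

```text
time: 21.75
tcp_pos: [502.8, -305.4, 16.2]
eef_rot: [0.707, -0.707, -0.012, 0.013]
contact_force: [0.0, -0.1, 0.3]
gripper_width: 50.0
```

Request:
apply_moves --commands "5 0 0.3 0 0; 5 0 0.2 0 0; 5 0 0 0 0; 5 0 0 0 0"

```text
time: 22.08
tcp_pos: [502.8, -305.4, 11.2]
eef_rot: [0.707, -0.707, -0.012, 0.013]
contact_force: [0.5, -0.4, -0.3]
gripper_width: 50.5
```

Request:
apply_moves --commands "5 0 0.3 0 0; 3 0 0.2 0 0; 2 0 0 0 0; 1.5 0 0 0 0; 0.5 0 0 0 0"

```text
time: 22.5
tcp_pos: [503.0, -305.5, 6.4]
eef_rot: [0.707, -0.707, -0.012, 0.012]
contact_force: [0.2, 0.2, 0.4]
gripper_width: 28.6
```

Request:
apply_moves --commands "0.3 0 0 0 0; 0.3 0 0 0 0; 0.3 0 0 0 0; 0.3 0 0 0 0; 0.3 0 0 0 0"

```text
time: 22.92
tcp_pos: [503.1, -305.5, 6.6]
eef_rot: [-0.707, 0.707, 0.012, -0.012]
contact_force: [-1.2, 0.1, 0.1]
gripper_width: 9.6
```

Request:
apply_moves --commands "0.3 0 0 0 0; 0.3 0 0 0 0"

```text
time: 23.08
tcp_pos: [503.1, -305.6, 6.6]
eef_rot: [-0.707, 0.707, 0.012, -0.012]
contact_force: [0.0, -0.7, 1.0]
gripper_width: 9.8
```

Request:
apply_moves --commands "0.3 0 -0.5 0 0; 0.3 0 -1.5 0 0; 0.3 0 -1.5 0 0; 0.3 0 -0.5 0 0; 0.3 0 0 0 0"

```text
time: 23.5
tcp_pos: [504.0, -306.2, 48.0]
eef_rot: [-0.706, 0.708, 0.013, -0.012]
contact_force: [0.3, -0.1, -2.5]
gripper_width: 9.6
```

Request:
apply_moves --commands "0.3 0 0 0 -1; 0.3 0 0 0 -0.9; 0.3 0 0 0 0"

```text
time: 23.75
tcp_pos: [502.2, -304.9, 45.1]
eef_rot: [0.707, -0.706, -0.024, 0.025]
contact_force: [-1.3, 0.5, -2.5]
gripper_width: 10.0
```

Run:
```python
from h import *
plan([551.7,-178.8,42],3.9,rows=6)
```

```text
t 23.75 pos [ 502.2 -304.9   45.1] yaw 4.0 tilt [-0.002  0.001 -1.   ] F [-1.3  0.5 -2.5] w 10.0 q6 -0.71
6 rows; 0.97 0.05 2.04 0.01; 0.97 0.05 2.04 0.01; 0.97 0.05 2.04 0.01; 0.97 0.05 2.04 0.01; 0.97 0.05 2.04 0.01; 0.97 0.05 2.04 0.01
```

Request:
apply_moves --commands "0.3 0.9 0 1.9 0; 0.3 0.97 0 2.04 0; 0.3 0.97 0 2.04 0; 0.3 0.97 0 2.04 0; 0.3 0.97 0 2.04 0"

```text
time: 24.17
tcp_pos: [543.5, -200.7, 45.5]
eef_rot: [0.707, -0.706, -0.024, 0.025]
contact_force: [0.7, 1.0, -2.8]
gripper_width: 9.7
```

Request:
apply_moves --commands "0.3 0.97 0.2 2.04 0; 0.3 0 0 0 0; 0.3 0 0 0 0; 0.3 0 0 0 0; 0.3 0 0 0 0"

```text
time: 24.58
tcp_pos: [551.7, -181.5, 44.1]
eef_rot: [-0.707, 0.707, 0.024, -0.024]
contact_force: [-1.2, 0.2, -2.8]
gripper_width: 9.5
```

Run:
```python
from h import *
plan([551.7,-178.8,36],3.9,rows=1)
c=cam('wrist'); np.save('w11.npy',c,allow_pickle=True); save(c,'w11.png',(150,0,350,150),4)
print(proj(c,[537.4,30.7,125]),proj(c,[537.4-.068*-24,30.7-24,55]),proj(c,[540.1,-9.2,45]))
```

```text
t 24.58 pos [ 551.7 -181.5   44.1] yaw 3.9 tilt [-0.001 -0.    -1.   ] F [-1.2  0.2 -2.8] w 9.5 q6 -0.48
1 rows; 0.02 0.81 0.27 -0.03
[ 249.26122285 -222.84520063] [249.6030824  -93.37976487] [249.65872463 -53.63276671]
```

Run:
```python
from h import *
c=np.load('w11.npy',allow_pickle=True).item(); s=read_state(); M=rot(s['eef_rot']); p=np.array(s['tcp_pos'])
g=cv2.cvtColor(c['color'],cv2.COLOR_BGR2HSV)
print(g[2:170:12,250].tolist())
gr=cv2.cvtColor(c['color'],cv2.COLOR_BGR2GRAY).astype(float); S=g[...,1].astype(float)
pts=[]
for y in range(4,140,8):
    row=S[y]; 
    a=[x for x in range(225,250) if row[x]>95 ]; b=[x for x in range(250,280) if row[x]>95]
    if a and b: 
        L,Rr=max(a),min(b); print(y,L,Rr,(L+Rr)/2)
```

```text
[[19, 31, 181], [19, 30, 188], [21, 27, 197], [19, 25, 211], [19, 25, 217], [18, 25, 225], [19, 23, 237], [19, 22, 245], [19, 22, 249], [21, 23, 254], [26, 17, 255], [30, 8, 255], [30, 1, 255], [0, 0, 255]]
12 240 261 250.5
20 240 260 250.0
28 240 260 250.0
36 240 260 250.0
44 240 260 250.0
52 240 260 250.0
60 240 260 250.0
68 240 260 250.0
76 240 260 250.0
84 240 260 250.0
92 240 260 250.0
100 240 260 250.0
108 240 260 250.0
116 240 260 250.0
124 240 260 250.0
132 240 260 250.0
```

```bash
cat >> h.py <<'E'
def tipdet(c,tip,dirv):
    """scan outward along the drift's projected line for the end of the low-saturation blade; returns s (mm rel. to guess) per height guess offset"""
    g=cv2.cvtColor(c['color'],cv2.COLOR_BGR2HSV); u,v=map(int,proj(c,tip))
    m=((g[...,1]<90)&(g[...,2]>110)).astype(np.uint8)
    n,l,st,cc=cv2.connectedComponentsWithStats(m[v-22:v+22,u-22:u+22])
    print('pred',proj(c,tip).round(1)); 
    for i in range(1,n):
        if st[i,4]>8:
            yy,xx=np.nonzero(l==i); print(st[i,4],'x',xx.min()+u-22,xx.max()+u-22,'y',yy.min()+v-22,yy.max()+v-22,'c',(cc[i]+[u-22,v-22]).round(1))
E
python3 - <<'E'
from h import *
s0=np.load('scene0.npy',allow_pickle=True).item()
print('rest'); tipdet(s0,[497,-135.5,17],None)
c=cam('scene'); np.save('s11.npy',c,allow_pickle=True)
s=read_state(); p=s['tcp_pos']; a=np.radians(93.9)
tip=[p[0]+170*np.cos(a),p[1]+170*np.sin(a),p[2]+5.4+5]; print(tip); print('held'); tipdet(c,tip,None)
for dz in(-6,-3,3): print(dz,proj(c,np.array(tip)+[0,0,dz]).round(1))
u,v=map(int,proj(c,tip)); g=cv2.cvtColor(c['color'],cv2.COLOR_BGR2HSV)
for nm,cc,(uu,vv) in(('rest',s0,proj(s0,[497,-135.5,17]).astype(int)),('held',c,(u,v))):
    g=cv2.cvtColor(cc['color'],cv2.COLOR_BGR2HSV); print(nm,uu-8,vv-8); print('\n'.join(' '.join('%3d'%x for x in r) for r in g[vv-8:vv+8,uu-9:uu+9,1]))
E
```

```text
rest
pred [253.  183.2]
248 x 230 255 y 161 184 c [242.1 170. ]
40 x 267 273 y 198 204 c [270.5 201.4]
[np.float64(540.2825242720022), np.float64(-12.081112479342806), np.float64(54.77527879714297)]
held
pred [264.6 206.2]
69 x 243 259 y 184 199 c [251.4 190.9]
49 x 271 279 y 188 194 c [275.5 191.2]
38 x 255 266 y 199 209 c [262.  204.8]
193 x 261 285 y 207 227 c [276.5 218.6]
27 x 251 258 y 216 225 c [254.7 220.1]
-6 [264.6 207.1]
-3 [264.6 206.7]
3 [264.7 205.8]
rest 244 175
 81  80  33  12  31  58  85  91  90  89  85  75  59 150 159 161 145 150
 82  81  81  35  26  31  65  95  95  92  98  91  55 156 147 158 157 143
 87  85  79  80  51  33  33  68  97 105 110 100  58 154 159 146 152 148
 90  89  83  82  79  52  27  31  75 114 110  98  58 157 157 155 152 147
 93  93  91  85  81  83  31  23  40  64 100  56 131 155 148 154 154 147
101  95  94  95  97  95  45  27  24  24  33 126 163 148 156 156 148 151
118 104  95 101 113 103  48  25  23  22  19 140 131 145 140 152 146 148
123 115 105 104 116 112  70  28  25  24  18  52 120 131 144 160 147 148
 91 115 116 108 104  77  62  58  25  18  2
[... 998 characters left out ...]
  32  25  25  24  16  80 139  85  23  53 172 195 188
156 157 152 151 131  93  23  23  24  21  26  87  61  15  24  76 171 205
160 158 151 158 151 143  97  47  14  26  26  82  55  22  17  20  62 135
143 167 150 163 156 160 138 103  57  37  57  88  48  15  24  14  16  30
146 165 144 151 155 157 114  91  82  76  84  82  33  27  27  24  16  17
145 140 146 144 138 113  96  96  89  86  87  81  33  31  26  21  22  15
137 137 169 131 105  94  99  93  99 100  86  70  19  27  31  26  28  22
144 166 127  94  96  96  95  94 113  85 100  70  23  22  31  26  24  28
141 112  96  98  90  98  98 101  95  98  98  73  28  26  30  23  22  26
104  96  92  92  89  91  96  97 102  94  92  51  20  32  27  22  26  25
```

Request:
apply_moves --commands "0.3 0.03 0.3 0 0; 0.3 0 0 0.6 0; 0.3 0 0 0.6 0; 0.3 0 0 0.5 0; 0.3 0 0 0 0"

```text
time: 25.1
tcp_pos: [551.0, -162.7, 41.3]
eef_rot: [0.707, -0.706, -0.024, 0.025]
contact_force: [-0.4, 0.4, -1.7]
gripper_width: 9.4
```

Request:
apply_moves --commands "0.3 0 0 0.4 0; 0.3 0 0 0.4 0; 0.3 0 0 0.4 0; 0.3 0 0 0 0; 0.3 0 0 0 0"

```text
time: 25.52
tcp_pos: [550.5, -151.7, 41.5]
eef_rot: [-0.707, 0.707, 0.024, -0.024]
contact_force: [-0.8, -0.4, -2.7]
gripper_width: 9.7
```

Request:
apply_moves --commands "0.3 -0.03 0.1 0 0; 0.3 0 0.1 0 0; 0.3 0 0.1 0 0; 0.3 0 0 0 0; 0.3 0 0 0 0"

```text
time: 25.93
tcp_pos: [550.1, -152.0, 38.3]
eef_rot: [0.707, -0.707, -0.024, 0.024]
contact_force: [-0.1, -0.8, -1.9]
gripper_width: 9.9
```

Request:
apply_moves --commands "0.3 0 0.1 0 0; 0.3 0 0.05 0 0; 0.3 0 0 0 0; 0.3 0 0 0 0"

```text
time: 26.27
tcp_pos: [550.1, -151.9, 36.9]
eef_rot: [0.707, -0.707, -0.024, 0.024]
contact_force: [0.1, 0.6, -2.0]
gripper_width: 9.6
```

Request:
apply_moves --commands "0.3 0 0.1 0 0; 0.3 0 0 0 0; 0.3 0 0 0 0; 0.3 0 0 0 0"

```text
time: 26.6
tcp_pos: [550.2, -151.9, 36.0]
eef_rot: [0.707, -0.707, -0.024, 0.024]
contact_force: [-0.7, -0.2, -2.9]
gripper_width: 9.6
```

Request:
apply_moves --commands "0.3 0 0.07 0 0; 0.3 0 0 0 0; 0.3 0 0 0 0; 0.3 0 0 0 0"

```text
time: 26.93
tcp_pos: [550.2, -151.9, 35.2]
eef_rot: [-0.707, 0.707, 0.024, -0.024]
contact_force: [0.4, -0.4, -2.9]
gripper_width: 10.0
```

```bash
python3 -c "
from h import *
s=read_state();print(s['contact_force'],s['moment'],s['tcp_pos'])"
```

```text
[ 0.39764701 -0.39201437 -2.92156473] [-0.35483419  0.03977186  0.01195879] [ 550.16168415 -151.92875589   35.23410488]
```

Request:
apply_moves --commands "0.3 0 0.06 0 0; 0.3 0 0 0 0; 0.3 0 0 0 0"

```text
time: 27.18
tcp_pos: [550.2, -151.9, 34.7]
eef_rot: [0.707, -0.707, -0.024, 0.024]
contact_force: [-0.2, 0.2, -2.3]
gripper_width: 9.6
```

```bash
python3 -c "
from h import *
s=read_state();print(s['contact_force'],s['moment'],s['tcp_pos'])"
```

```text
[-0.1598508   0.16282089 -2.27144991] [-0.25834199  0.06844946 -0.00510725] [ 550.19717903 -151.92145385   34.69306347]
```

Request:
apply_moves --commands "0.3 0 0.06 0 0; 0.3 0 0 0 0; 0.3 0 0 0 0"

```text
time: 27.43
tcp_pos: [550.3, -151.9, 34.3]
eef_rot: [0.707, -0.707, -0.024, 0.024]
contact_force: [-0.5, 0.1, -1.7]
gripper_width: 9.8
```

```bash
python3 -c "
from h import *
s=read_state();print(s['contact_force'],s['moment'],s['tcp_pos'])"
```

```text
[-0.48892552  0.09940582 -1.67665186] [-0.09864825  0.08198942 -0.00317895] [ 550.31304999 -151.91650853   34.25580134]
```

Request:
apply_moves --commands "0.3 0 0 0.3 0; 0.3 0 0 0.4 0; 0.3 0 0 0.4 0; 0.3 0 0 0.4 0; 0.3 0 0 0 0"

```text
time: 27.85
tcp_pos: [549.1, -135.8, 34.2]
eef_rot: [0.707, -0.706, -0.024, 0.024]
contact_force: [-0.5, -0.1, -0.7]
gripper_width: 9.5
```

Request:
apply_moves --commands "0.3 0 0 0.3 0; 0.3 0 0 0.3 0; 0.3 0 0 0.3 0; 0.3 0 0 0 0; 0.3 0 0 0 0"

```text
time: 28.27
tcp_pos: [548.5, -127.7, 34.1]
eef_rot: [0.707, -0.707, -0.024, 0.024]
contact_force: [0.2, -0.3, 0.4]
gripper_width: 9.9
```

```bash
python3 -c "
from h import *
s=read_state();print(s['contact_force'],s['moment'],s['tcp_pos'])"
```

```text
[ 0.19364888 -0.27902848  0.40538966] [ 0.23788289  0.08045021 -0.03408692] [ 548.52919889 -127.65547459   34.09137422]
```

Request:
apply_moves --commands "0.3 0 -0.05 0.2 0; 0.3 0 0 0.2 0; 0.3 0 0 0.2 0; 0.3 0 0 0 0"

```text
time: 28.6
tcp_pos: [548.0, -121.6, 34.4]
eef_rot: [0.707, -0.707, -0.024, 0.024]
contact_force: [0.5, -0.1, -0.8]
gripper_width: 9.6
```

Request:
apply_moves --commands "0.3 0 0 0.15 0; 0.3 0 0 0.15 0; 0.3 0 0 0.1 0; 0.3 0 0 0 0"

```text
time: 28.93
tcp_pos: [547.8, -118.0, 34.6]
eef_rot: [-0.707, 0.707, 0.024, -0.024]
contact_force: [0.5, -0.9, 0.3]
gripper_width: 9.7
```

Request:
apply_moves --commands "0.3 0 0 0.15 0; 0.3 0 0 0.15 0; 0.3 0 0 0.1 0; 0.3 0 0 0 0"

```text
time: 29.27
tcp_pos: [547.9, -114.9, 34.9]
eef_rot: [-0.706, 0.707, 0.025, -0.024]
contact_force: [1.0, -4.2, -0.8]
gripper_width: 9.8
```

Request:
apply_moves --commands "0.3 0 0 0.15 0; 0.3 0 0 0.15 0; 0.3 0 0 0.1 0; 0.3 0 0 0 0"

```text
time: 29.6
tcp_pos: [548.1, -112.7, 35.4]
eef_rot: [-0.705, 0.709, 0.025, -0.024]
contact_force: [1.3, -10.9, -1.1]
gripper_width: 9.7
```

Request:
apply_moves --commands "0.3 0 0.02 0.1 0; 0.3 0 0.02 0.1 0; 0.3 0 0 0 0"

```text
time: 29.85
tcp_pos: [548.2, -111.5, 35.2]
eef_rot: [-0.704, 0.709, 0.025, -0.024]
contact_force: [1.4, -12.5, -0.4]
gripper_width: 9.4
```

Request:
apply_moves --commands "0.3 0 0.02 0.1 0; 0.3 0 0.02 0.1 0; 0.3 0 0 0 0"

```text
time: 30.1
tcp_pos: [548.3, -110.1, 35.1]
eef_rot: [-0.704, 0.71, 0.026, -0.023]
contact_force: [0.4, -13.9, 0.5]
gripper_width: 9.6
```

Request:
apply_moves --commands "0.3 -0.03 0 0.12 0; 0.3 0 0 0.12 0; 0.3 0 0 0 0"

```text
time: 30.35
tcp_pos: [548.0, -107.5, 35.2]
eef_rot: [-0.704, 0.709, 0.025, -0.023]
contact_force: [1.4, -13.1, -1.5]
gripper_width: 9.9
```

Request:
apply_moves --commands "0.3 -0.03 0 0.12 0; 0.3 0 0 0.12 0; 0.3 0 0 0 0"

```text
time: 30.6
tcp_pos: [547.4, -104.0, 34.9]
eef_rot: [-0.705, 0.708, 0.025, -0.023]
contact_force: [0.9, -9.0, -0.3]
gripper_width: 9.8
```

Request:
apply_moves --commands "0.3 0 0 0.12 0; 0.3 0 0 0.12 0; 0.3 0 0 0 0"

```text
time: 30.85
tcp_pos: [546.8, -100.3, 34.5]
eef_rot: [-0.706, 0.708, 0.025, -0.023]
contact_force: [0.7, -4.3, -0.3]
gripper_width: 9.9
```

Run:
```python
from h import *
c=cam('wrist'); o=np.load('w11.npy',allow_pickle=True).item()
for n,x in(('w11',o),('now',c)):
    g=cv2.cvtColor(x['color'],cv2.COLOR_BGR2HSV)[:,250]; r=[y for y in range(100,214) if g[y,1]>170 and (g[y,0]<8 or g[y,0]>172)]
    print(n,r[0] if r else None, r[-1] if r else None)
g=cv2.cvtColor(c['color'],cv2.COLOR_BGR2HSV); m=((g[...,0]<14)&(g[...,1]>150)&(g[...,2]>60)); m[140:]=0
ys,xs=np.nonzero(m); print('orange above',len(xs),(xs.min(),xs.max(),ys.min(),ys.max()) if len(xs) else '')
print(c['t'], proj(c,[537.6,30.3,213]))
```

```text
w11 192 213
now 192 213
orange above 0 
[542.0601406  -32.89348186 220.73302789] [  222.77433832 -6878.26211762]
```

No slip in the grip. Continue driving gently to about 74 mm past the axis.

Request:
apply_moves --commands "0.3 0 0 0.25 0; 0.3 0 0 0.25 0; 0.3 0 0 0.25 0; 0.3 0 0 0 0"

```text
time: 31.23
tcp_pos: [545.8, -91.1, 34.2]
eef_rot: [0.707, -0.707, -0.024, 0.024]
contact_force: [0.6, -1.4, 0.2]
gripper_width: 9.7
```

Request:
apply_moves --commands "0.3 0 0 0.25 0; 0.3 0 0 0.25 0; 0.3 0 0 0.25 0; 0.3 0 0 0 0"

```text
time: 31.57
tcp_pos: [545.0, -83.2, 33.9]
eef_rot: [0.707, -0.706, -0.024, 0.024]
contact_force: [0.7, -1.1, 2.1]
gripper_width: 9.6
```

Request:
apply_moves --commands "0.3 0 0 0.25 0; 0.3 0 0 0.25 0; 0.3 0 0 0.2 0; 0.3 0 0 0 0"

```text
time: 31.9
tcp_pos: [544.4, -76.3, 33.8]
eef_rot: [0.707, -0.706, -0.024, 0.024]
contact_force: [0.3, -0.9, 2.0]
gripper_width: 9.7
```

Request:
apply_moves --commands "0.3 0 -0.03 0.2 0; 0.3 0 -0.02 0.2 0; 0.3 0 0 0.2 0; 0.3 0 0 0 0"

```text
time: 32.23
tcp_pos: [543.8, -70.4, 34.1]
eef_rot: [0.707, -0.706, -0.024, 0.024]
contact_force: [0.8, -0.4, 1.6]
gripper_width: 9.6
```

Request:
apply_moves --commands "0.3 0 0 0.2 0; 0.3 0 0 0.2 0; 0.3 0 0 0.1 0; 0.3 0 0 0 0; 0.3 0 0 0 0"

```text
time: 32.65
tcp_pos: [543.6, -65.6, 34.2]
eef_rot: [0.707, -0.706, -0.024, 0.024]
contact_force: [0.2, -1.3, 0.4]
gripper_width: 9.9
```

Run:
```python
from h import *
s=read_state(); print(s['tcp_pos'],s['contact_force'],s['moment'])
# bobbin in top & scene vs before (s6 = seated, gripper away)
t0=np.load('top0.npy',allow_pickle=True).item(); t=cam('top'); np.save('t12.npy',t,allow_pickle=True)
s6=np.load('s6.npy',allow_pickle=True).item(); sc=cam('scene'); np.save('s12.npy',sc,allow_pickle=True)
for n,c in(('s6',s6),('now',sc)):
    g=cv2.cvtColor(c['color'],cv2.COLOR_BGR2HSV); m=((g[...,0]<14)&(g[...,1]>150)&(g[...,2]>50)); u,v=proj(c,[537.6,30.3,165]).astype(int)
    k=np.zeros_like(m);k[v-35:v+35,u-15:u+15]=m[v-35:v+35,u-15:u+15]; ys,xs=np.nonzero(k); print(n,len(xs),xs.mean(),ys.mean(),xs.min(),xs.max(),ys.min(),ys.max())
print(proj(sc,[537.6,30.3,133]),proj(sc,[537.6,30.3,142]))
```

```text
[543.55366327 -65.56477571  34.15308306] [ 0.15469058 -1.28792749  0.37058973] [-0.24101742  0.00835764  0.0221848 ]
s6 112 274.42857142857144 200.0 269 280 192 206
now 119 273.9159663865546 198.52100840336135 259 280 192 204
[274.1082734 202.2004151] [274.25773564 200.73762831]
```

Request:
apply_moves --commands "0.3 0 0 0.1 0; 0.3 0 0 0.1 0; 0.3 0 0 0 0; 0.3 0 0 0 0"

```text
time: 33.08
tcp_pos: [543.5, -63.9, 34.2]
eef_rot: [0.707, -0.707, -0.024, 0.024]
contact_force: [0.4, -1.1, 1.4]
gripper_width: 10.4
```

Request:
apply_moves --commands "3 0 0 0 0; 3 0 0 0 0; 3 0 0 0 0; 3 0 0 0 0; 3 0 0 0 0"

```text
time: 33.5
tcp_pos: [543.4, -63.8, 34.1]
eef_rot: [0.707, -0.707, -0.024, 0.024]
contact_force: [0.3, -0.6, -0.3]
gripper_width: 29.5
```

Request:
apply_moves --commands "4 0 0 0 0; 4 0 -0.5 -0.3 0; 4 0 -1.5 -0.3 0; 4 0 -2 0 0; 4 0 -3 0 0"

```text
time: 33.92
tcp_pos: [541.9, -69.8, 102.6]
eef_rot: [0.707, -0.706, -0.022, 0.026]
contact_force: [0.2, -0.1, -1.2]
gripper_width: 39.6
```

Request:
apply_moves --commands "4 0 -3 0 0; 4 0 -3.5 -1 0; 4 0 -3.5 -3 0; 4 0 -2 -3 0; 4 0 0 -2 0"

```text
time: 34.33
tcp_pos: [552.8, -159.9, 228.6]
eef_rot: [-0.705, 0.709, 0.028, -0.02]
contact_force: [0.7, -1.2, 0.4]
gripper_width: 39.9
```

Run:
```python
from h import *
s=read_state(); print(s['time'],s['tcp_pos'],s['contact_force'],s['gripper_width'])
def O(n,c,p,h=35,w=22):
    g=cv2.cvtColor(c['color'],cv2.COLOR_BGR2HSV); m=((g[...,0]<14)&(g[...,1]>150)&(g[...,2]>50)); u,v=proj(c,p).astype(int)
    k=np.zeros_like(m);k[v-h:v+h,u-w:u+w]=m[v-h:v+h,u-w:u+w]; ys,xs=np.nonzero(k)
    print(n,len(xs),(xs.mean(),ys.mean(),xs.min(),xs.max(),ys.min(),ys.max()) if len(xs) else '')
def red(n,c,p):
    g=cv2.cvtColor(c['color'],cv2.COLOR_BGR2HSV); m=((g[...,0]<8)|(g[...,0]>172))&(g[...,1]>170)&(g[...,2]>80); u,v=proj(c,p).astype(int)
    k=np.zeros_like(m);k[v-12:v+12,u-22:u+22]=m[v-12:v+12,u-22:u+22]; ys,xs=np.nonzero(k); print(n,len(xs),proj(c,p),(xs.mean(),ys.mean(),xs.min(),xs.max(),ys.min(),ys.max()) if len(xs) else '')
sc=cam('scene'); t=cam('top'); w=cam('wrist')
s6=np.load('s6.npy',allow_pickle=True).item()
O('seated',s6,[537.6,30.3,165]);O('now',sc,[537.6,30.3,165]);
O('top',t,[537.6,30.3,170],12,12)
red('top handle',t,[542.8,-54,70]); red('scene handle',sc,[542.8,-54,70])
# tip region: steel at +y side, s=24..76
for s_ in(40,60,72,80,88):
    p=[537.6-.068*s_,30.3+s_,48]; u,v=proj(t,p).round().astype(int); print(s_,u,v,cv2.cvtColor(t['color'],cv2.COLOR_BGR2HSV)[v-2:v+3,u].tolist())
a=proj(w,[537.6,30.3,218]); print('wrist nut pred',a)
g=cv2.cvtColor(w['color'],cv2.COLOR_BGR2HSV); O('wrist',w,[537.6,30.3,180],80,60)
```

```text
34.3333 [ 552.82742368 -159.90062909  228.57655455] [ 0.68819623 -1.20062855  0.35794069] 39.860405003664965
seated 117 (np.float64(275.29059829059827), np.float64(201.16239316239316), np.int64(269), np.int64(295), np.int64(192), np.int64(228))
now 168 (np.float64(270.01190476190476), np.float64(198.83928571428572), np.int64(252), np.int64(295), np.int64(191), np.int64(228))
top 27 (np.float64(217.92592592592592), np.float64(199.11111111111111), np.int64(212), np.int64(222), np.int64(195), np.int64(201))
top handle 12 [244.32798636 197.95591948] (np.float64(241.16666666666666), np.float64(198.91666666666666), np.int64(239), np.int64(243), np.int64(198), np.int64(200))
scene handle 42 [256.80437308 196.22289401] (np.float64(255.66666666666666), np.float64(196.5), np.int64(251), np.int64(270), np.int64(192), np.int64(201))
40 207 201 [[67, 80, 108], [58, 44, 99], [23, 31, 100], [18, 34, 114], [37, 30, 111]]
60 201 201 [[74, 101, 116], [73, 79, 106], [52, 28, 99], [19, 33, 109], [21, 31, 117]]
72 198 201 [[83, 138, 100], [79, 86, 110], [38, 24, 160], [19, 33, 207], [26, 27, 191]]
80 195 202 [[82, 127, 108], [82, 127, 108], [82, 129, 107], [82, 131, 107], [81, 119, 120]]
88 193 202 [[83, 130, 104], [83, 132, 104], [83, 134, 103], [82, 134, 105], [82, 120, 117]]
wrist nut pred [248.32768497 -78.26459357]
wrist 0
```

Request:
apply_moves --commands "4 0 -1 -2 0; 4 0 0 -2 0; 4 0 0 0 0; 4 0 0 0 0; 4 0 0 0 0"

```text
time: 34.9
tcp_pos: [552.1, -195.4, 229.8]
eef_rot: [0.707, -0.706, -0.024, 0.025]
contact_force: [0.5, -0.2, 0.4]
gripper_width: 40.0
```

Run:
```python
from h import *
def blobs(n,c,p):
    g=cv2.cvtColor(c['color'],cv2.COLOR_BGR2HSV); m=((g[...,1]<70)&(g[...,2]>120)).astype(np.uint8); u,v=proj(c,p).astype(int)
    k,l,st,cc=cv2.connectedComponentsWithStats(m[v-12:v+12,u-12:u+12]); print(n,'pred',proj(c,p).round(1))
    for i in range(1,k):
        if st[i,4]>12: print('  ',st[i,4],(cc[i]+[u-12,v-12]).round(1))
t=cam('top'); s=cam('scene')
for dz in(0,9): 
    print(dz); 
for c,n in((t,'top'),(s,'scene')): blobs(n,c,[537.6,30.3,218])
blobs('seated scene',np.load('s6.npy',allow_pickle=True).item(),[537.6,30.3,209])
blobs('rack top0',np.load('top0.npy',allow_pickle=True).item(),[438,286,164]); blobs('worn now',t,[533,285,164]); blobs('worn before',np.load('top0.npy',allow_pickle=True).item(),[533,285,164])
st=read_state(); print(st['tcp_pos'],st['contact_force'],st['time'])
```

```text
0
9
top pred [214.8 192.1]
   32 [204.2 188.1]
   79 [216.4 192.3]
scene pred [275.6 187.6]
   45 [275.2 189.1]
seated scene pred [275.4 189.3]
   43 [275.7 191.2]
rack top0 pred [132.1 226. ]
   60 [132.7 227. ]
worn now pred [134.1 195.4]
   57 [137.2 194.9]
worn before pred [134.1 195.4]
   57 [137.2 194.9]
[ 552.3072679  -195.47408917  230.15702914] [-0.41067111  0.82360074  0.13117328] 35.0
```

```bash
python3 -c "
from bench import job_done; print(job_done())"
```

```text
the job is handed in; nothing more can be done
None
```

I finished the job and handed it in at about 35 s. I seated the orange bobbin with a twisting push and let go. Then I drove the drift in by its red handle until the bobbin came loose.

**Seating:** The push was mostly 6 to 9 N over about 3.3 rad of turning, and I then turned it back about 0.9 rad. It peaked at 10.7 N in that last stretch, above the 6 to 8 N guide but below the harmful 15 N. The collar stopped going down and extra push only sank the spring, so I took it as home. I did not see the gap at the collar directly.

**Drift:** It slid in on the slot floor and the push peaked at about 14 N. The force then fell away as the bobbin broke loose. The tip was left about 75 mm past the axis by arm position, and the top view put it between 72 and 80 mm.

**Last checks:** The scene view shows the bobbin raised by about 10 mm. It is upright to within about 2 degrees; the top view put its nut some 5 mm off the expected spot, which the scene view did not show. The worn bobbin has not moved, and the gripper is clear of everything. I did not re-check the other bystanders.

**What went wrong:**
- My first grasp of the drift closed on nothing. The fingertips were about 33 mm higher than the stated 22 mm ahead of the TCP. I lowered the gripper and gripped the handle properly.
- I reached the limit of 12 pictures before the drift went into the slot, so that part was guided by force readings and pixel measurements only.

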